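# Clear the degating jig for its next cycle

## Task

Clear the clock-cover degating jig for its next cycle. First push each white cover out of its nest with that nest's spring ejector (do not take hold of a cover while it is in the nest) and lay the covers flat in the grey tray; then, with the block brush and not the fingers, sweep all the gate scraps off the bed into the trough, and stand the brush on its bristles on its mat again. Only when all that is done, press the start button fully down and let it go; leave the screwdriver and the ring alone.

Things in the scene. Friction and masses are not known exactly. Their poses are not given: they have to be found in the camera images.
- jig: Grey fixed bench jig; origin on the table under the middle of the line of nest mouths. Steel bed 40 mm high: x 0 to 116 (then a lip 12 mm higher), y -190 to 190 mm. Housing x -110 to 0, y -148 to 148, roof top at 70 mm, with four roofed nests 47 mm wide, open only to +x onto the bed, at y -108, -36, 36, 108. Scrap trough: x 0 to 116, y 190 to 276, floor 4 mm, walls 56 mm high.
- start_top (a point): Top centre of the start button (grey, 32 mm across), 53 mm above the table, pressed straight down; it sits on a grey station box 75 x 70 x 35 mm.
- start (a joint): Start button: 0 m up, 0.006 m fully down; a spring raises it; 5 N.
- tray: Grey open tray 270 x 140 x 26 mm, walls and floor 5 mm, fixed; origin under its centre, x along its length.
- mat: The brush's black rubber mat 135 x 75 x 3 mm, fixed; origin under its centre, x along its length.
- brush: Block brush standing on its bristles: bristles and head 104 x 48 mm (x, y), 38 mm high, bristles 100 x 46 mm, above them a wooden ridge to grip, 86 mm along x, 20 mm thick in y, from 38 to 78 mm height. Origin at the middle of the underside; z up.
- screwdriver: Screwdriver 200 mm long lying on the table, not part of the job; origin under its middle.
- bezel: White ring 120 mm across, 14 mm high, not part of the job; origin under its centre.
- cover1: White moulded cover, a block 50 x 44 x 18 mm (x, y, z), origin at its centre; may be absent. Starts home in nest 1, its centre at jig x -27, y -108, z 49 mm, long side along the jig's x.
- ejector1 (a joint): Spring ejector slide of nest 1: 0 m at rest, 0.058 m fully pushed along the jig's +x, when the cover is wholly out on the bed; spring 2.5 to 7.5 N, returns by itself.
- tab1 (a point): Top centre of ejector 1's black thumb tab, which stands up through the roof: 14 mm (x) x 26 mm (y), top 29 mm above the roof. Push its -x face towards the jig's +x.
- cover2: White moulded cover, a block 50 x 44 x 18 mm (x, y, z), origin at its centre; may be absent. Starts home in nest 2, its centre at jig x -27, y -36, z 49 mm, long side along the jig's x.
- ejector2 (a joint): Spring ejector slide of nest 2: 0 m at rest, 0.058 m fully pushed along the jig's +x, when the cover is wholly out on the bed; spring 2.5 to 7.5 N, returns by itself.
- tab2 (a point): Top centre of ejector 2's black thumb tab, which stands up through the roof: 14 mm (x) x 26 mm (y), top 29 mm above the roof. Push its -x face towards the jig's +x.
- cover3: White moulded cover, a block 50 x 44 x 18 mm (x, y, z), origin at its centre; may be absent. Starts home in nest 3, its centre at jig x -27, y 36, z 49 mm, long side along the jig's x.
- ejector3 (a joint): Spring ejector slide of nest 3: 0 m at rest, 0.058 m fully pushed along the jig's +x, when the cover is wholly out on the bed; spring 2.5 to 7.5 N, returns by itself.
- tab3 (a point): Top centre of ejector 3's black thumb tab, which stands up through the roof: 14 mm (x) x 26 mm (y), top 29 mm above the roof. Push its -x face towards the jig's +x.
- cover4: White moulded cover, a block 50 x 44 x 18 mm (x, y, z), origin at its centre; may be absent. Starts home in nest 4, its centre at jig x -27, y 108, z 49 mm, long side along the jig's x.
- ejector4 (a joint): Spring ejector slide of nest 4: 0 m at rest, 0.058 m fully pushed along the jig's +x, when the cover is wholly out on the bed; spring 2.5 to 7.5 N, returns by itself.
- tab4 (a point): Top centre of ejector 4's black thumb tab, which stands up through the roof: 14 mm (x) x 26 mm (y), top 29 mm above the roof. Push its -x face towards the jig's +x.
- scrap1: White gate scrap, a block 22 x 15 x 14 mm with a round stub on one side (26 mm overall); origin at the block's centre; may be absent.
- scrap2: White gate scrap, a block 22 x 15 x 14 mm with a round stub on one side (26 mm overall); origin at the block's centre; may be absent.
- scrap3: White gate scrap, a block 22 x 15 x 14 mm with a round stub on one side (26 mm overall); origin at the block's centre; may be absent.
- scrap4: White gate scrap, a block 22 x 15 x 14 mm with a round stub on one side (26 mm overall); origin at the block's centre; may be absent.

How it is judged:
On the way, in this order (a step that is already met when the one before it is completed fails the run):
1. every cover lies flat in the tray (x of cover1 in the frame of tray between -0.115 and 0.115 m and y of cover1 in the frame of tray between -0.055 and 0.055 m and z of each of cover1, cover2, cover3, cover4 in the frame of tray below 0.021 m and linear speed of each of cover1, cover2, cover3, cover4 below 0.05 m/s and x of cover2 in the frame of tray between -0.115 and 0.115 m and y of cover2 in the frame of tray between -0.055 and 0.055 m and x of cover3 in the frame of tray between -0.115 and 0.115 m and y of cover3 in the frame of tray between -0.055 and 0.055 m and x of cover4 in the frame of tray between -0.115 and 0.115 m and y of cover4 in the frame of tray between -0.055 and 0.055 m), for 0.2 s.
2. every scrap lies in the trough (y of scrap1 in the frame of jig between 0.185 and 0.281 m and x of scrap1 in the frame of jig between -0.003 and 0.119 m and z of each of scrap1, scrap2, scrap3, scrap4 in the frame of jig below 0.042 m and y of scrap2 in the frame of jig between 0.185 and 0.281 m and x of scrap2 in the frame of jig between -0.003 and 0.119 m and y of scrap3 in the frame of jig between 0.185 and 0.281 m and x of scrap3 in the frame of jig between -0.003 and 0.119 m and y of scrap4 in the frame of jig between 0.185 and 0.281 m and x of scrap4 in the frame of jig between -0.003 and 0.119 m), for 0.2 s.
3. the brush stands on its mat, let go (horizontal distance between brush and mat below 0.03 m and angle between brush's own z axis and vertical below 0.15 rad and z of brush in the frame of mat below 0.012 m and linear speed of brush below 0.05 m/s and contact force between the fingers and brush below 0.3 N), for 0.2 s.
4. the start button is pressed fully down (value of joint start above 0.005 m), for 0.05 s.
At the end, for the whole second after the job is handed in: Covers flat on the tray floor (centre within 115 mm along, 55 mm across, of the tray centre, under 21 mm high), at rest; scraps in the trough below bed level; brush upright on its mat, within 30 mm of the mat centre; button up, ejectors back (all of step 1 and all of step 2 and horizontal distance between brush and mat below 0.03 m and angle between brush's own z axis and vertical below 0.15 rad and z of brush in the frame of mat below 0.012 m and linear speed of brush below 0.05 m/s and value of joint start below 0.0015 m and value of joint each of ejector1, ejector2, ejector3, ejector4 below 0.006 m); the robot touches nothing.
It fails at once if the fingers touch a cover that is still in its nest (less than 40 mm pushed out) ((x of cover1 in the frame of jig between -0.06 and 0.013 m and y of cover1 in the frame of jig between -0.148 and 0.148 m and z of cover1 in the frame of jig between 0.03 and 0.06 m and contact force between the fingers and cover1 above 0.5 N) or (x of cover2 in the frame of jig between -0.06 and 0.013 m and y of cover2 in the frame of jig between -0.148 and 0.148 m and z of cover2 in the frame of jig between 0.03 and 0.06 m and contact force between the fingers and cover2 above 0.5 N) or (x of cover3 in the frame of jig between -0.06 and 0.013 m and y of cover3 in the frame of jig between -0.148 and 0.148 m and z of cover3 in the frame of jig between 0.03 and 0.06 m and contact force between the fingers and cover3 above 0.5 N) or (x of cover4 in the frame of jig between -0.06 and 0.013 m and y of cover4 in the frame of jig between -0.148 and 0.148 m and z of cover4 in the frame of jig between 0.03 and 0.06 m and contact force between the fingers and cover4 above 0.5 N)).
It fails at once if a scrap is pushed or carried to the trough by the fingers (touched by them over the trough or within 30 mm of the bed's edge beside it) ((y of scrap1 in the frame of jig between 0.16 and 0.3 m and contact force between the fingers and scrap1 above 0.5 N) or (y of scrap2 in the frame of jig between 0.16 and 0.3 m and contact force between the fingers and scrap2 above 0.5 N) or (y of scrap3 in the frame of jig between 0.16 and 0.3 m and contact force between the fingers and scrap3 above 0.5 N) or (y of scrap4 in the frame of jig between 0.16 and 0.3 m and contact force between the fingers and scrap4 above 0.5 N)).
It fails at once if the start button is pressed while a scrap is still on the bed (value of joint start above 0.004 m and z of any of scrap1, scrap2, scrap3, scrap4 in the frame of jig above 0.043 m).
It fails at once if the screwdriver or ring is moved more than 30 mm (distance of any of screwdriver, bezel from where it was at the start of the episode above 0.03 m).
Of cover1, cover2, cover3, cover4 only 3 to 4 are there at a start; the rules pass over those that are not, and their reading is None.
Of scrap1, scrap2, scrap3, scrap4 only 2 to 4 are there at a start; the rules pass over those that are not, and their reading is None.
At some moment in a run one of cover1, cover2, cover3, cover4 may be knocked a few centimetres aside while the robot is not near it.
Once in a run the grip may slacken for a moment while it holds something.
It also fails if it takes over 208 s, if anything falls off the work surface, if the arm or the gripper's body presses on something with over 40 N, if the wrist force passes 120 N, or if a joint passes its speed limit or range.

## Robot

A 6-joint arm with a two-finger parallel gripper is mounted at the origin on the work surface. World frame = base frame: x ahead of the robot, y to its left, z up, the work surface at z = 0. Lengths are in m, angles in rad, forces in N, time in s.
With the tool pointing down it reaches from about 0.325 to 0.9 m from the base axis. Payload 3.5 kg.
Tool frame: the origin (TCP) lies between the finger pads; the fingertips stand 8 mm ahead of it and the grasp point (between the pads) lies 11 mm behind it; y points along the fingers, z is the direction in which the jaws open and shut, and the axes are right-handed (so a half turn about y gives the same grasp; the last joint's range is limited). The gripper opens to 85 mm and grips with 20 to 120 N. Pads are 22 mm wide; open, the fingers measure 114 mm over their backs; the gripper's body (76 mm by 85 mm) begins 54 mm behind the grasp point. The pads swing forward as they close: fully open they stand 13 mm farther back than shut.
Start: joints at [1.103, 0.276, -0.026, 1.268, 0, 1.467], TCP at [0.223, 0.584, 0.203] pointing down, gripper open.
Joint ranges: [-3.12, 3.12], [-0.85, 1.88], [-1.08, 1.24], [-1.95, 2.15], [-1.57, 1.53], [-3.14, 3.14]. Speed limits (rad/s): [2.57, 2.57, 3.14, 3.14, 3.14, 3.14].

## Interface

Orientations are given as a 3x3 rotation matrix whose columns are the frame's x, y, z axes.
In Python, from cell import monitor, vision, arm, finder gives the robot as it stands.
- The arm moves only by the tool drive_tool, never from a script. Its argument "moves" is a list that holds one entry, the list of rows, each a list of 5 numbers: the finger opening in mm, from 0 to 85.4, then the shift along the tool's x, y, z in mm, then the turn about the tool's y in degrees. A call has exactly 8 rows; each row shifts and turns the commanded pose from where the row before left it, along the tool's axes as they then stand; what a row does not reach is not made up. A row lasts 1/12 s, in which the tool goes at most 41.7 mm and 7.16 degrees, less where a joint would pass 70% of its speed; a pose out of reach is approached as far as the arm can. A call is refused whole if a number of a shift passes 41.7 or a number of a turn 7.16, either way. A call with a gripper value outside its range is refused whole. The fingers move at their own pace and stop on an object; "force" is the grip in N (left out, the last holds). Time passes only in rows, so rows that do not move let the fingers close, or fill a call up. It gives the time, the measured TCP pose, the force and the opening at its end, in the units of the state.
- monitor.state(): the state, without advancing time (a new reading comes with each control period).
- vision.read_camera(name): name is "scene" or "top"; returns the picture (480x640x3 uint8, blue, green, red); there is no depth.
- vision.camera_params(name): a dict with "fx", "fy", "cx", "cy" (pixels), "extrinsics" (4x4, takes a point from world to camera coordinates). Camera axes: x right, y up, looking along -z (the intrinsics and any distortion apply to the point x, -y, -z); pixel columns grow to the right and rows downward; lengths in m; the calibration is good to about 2 mm. A picture is of the moment at which its call begins. camera_params takes no time and is no camera call.
- arm.finish_job(): hands the job in, once; it reports no verdict.
Trained networks look in the newest picture that a camera, given by its name, has taken for a name from the list of things; names that differ only in an ending like _2 or _b are one class to them, and where a whole thing is asked for, a point or a joint stands for the part that bears it (a point fixed in the world has none). Each returns a list of dicts, best first, with "conf" (0 to 1); they miss things now and then, are a little off and sometimes report something else, mostly with a low value. They report only what shows in the picture. A call takes as long as a camera call.
- finder.cut_out(camera, name): "pixels" (480x640 bool, what is visible of it).
- finder.tip_of(camera, name): "location" ([x, y, z] in m, in world coordinates, good to about 4 mm: a listed point, or the origin of a listed thing).
The state is a dict: "time_s": time; "qpos": joint angles; "joint_velocities": joint speeds; "effort": joint torques, N m; "tcp_pos": TCP position; "ee_rot": TCP orientation; "ft_force": force on the tool from outside, world axes, zero at the start; "torque": the same for the moment, N m; "gripper_width": finger opening in m.
Only numpy, scipy, OpenCV 4.12 (cv2) and the standard library are available. Lean on these libraries where they do the work, as an engineer would, in place of code of your own. Each camera call takes 0.05 s, during which the arm holds its last target.

## Working session

There is one attempt and no reset: what is moved stays moved. The work goes in short steps, Python scripts to look and compute and a tool call to move; the robot and the scene stay as the last step left them, time stands still between calls to the robot, and variables do not carry over. Pictures are saved under pics/ and viewed, and the job is handed in when it is done.

Besides the shell and the picture viewer there is one more tool, called after "Call:" by a JSON object that holds its "api" and its "payload". drive_tool: Moves the arm, as the interface text tells. Its arguments: {"type":"object","properties":{"moves":{"type":"array","items":{"type":"array","items":{"type":"array","items":{"type":"number"}}}},"force":{"type":"number"}},"required":["moves"]}

```bash
ls; mkdir -p pics
cat > h.py <<'E'
import numpy as np, cv2
from cell import monitor, vision, arm, finder
def snap(c,f):
    im=vision.read_camera(c); cv2.imwrite('pics/'+f+'.png',im); return im
def st():
    s=monitor.state(); print('t',round(s['time_s'],2),'tcp',np.round(np.array(s['tcp_pos'])*1000,1),'F',np.round(s['ft_force'],1),'w',round(s['gripper_width']*1000,1)); return s
E
python3 - <<'E'
from h import *
s=st(); print(np.round(s['ee_rot'],3)); print(np.round(s['qpos'],3))
for c in('scene','top'):
    snap(c,c+'0'); p=vision.camera_params(c); print({k:np.round(v,3) for k,v in p.items()})
E
```

```text
pics
t 0.0 tcp [222.6 583.1 201.6] F [ 0.9 -0.2  0.1] w 85.3
[[ 0.934 -0.001  0.357]
 [-0.357 -0.002  0.934]
 [-0.    -1.    -0.002]]
[ 1.103  0.277 -0.028  1.268  0.     1.467]
{'fx': np.float64(622.079), 'fy': np.float64(622.079), 'cx': np.float64(319.151), 'cy': np.float64(240.13), 'extrinsics': array([[-0.835,  0.55 , -0.002,  0.555],
       [-0.473, -0.715,  0.515,  0.219],
       [ 0.281,  0.431,  0.857, -1.298],
       [ 0.   ,  0.   ,  0.   ,  1.   ]])}
{'fx': np.float64(544.471), 'fy': np.float64(544.471), 'cx': np.float64(313.818), 'cy': np.float64(235.464), 'extrinsics': array([[-0.016, -1.   , -0.025, -0.036],
       [ 0.998, -0.018,  0.065, -0.605],
       [-0.066, -0.024,  0.998, -0.994],
       [ 0.   ,  0.   ,  0.   ,  1.   ]])}
```

View pics/scene0.png

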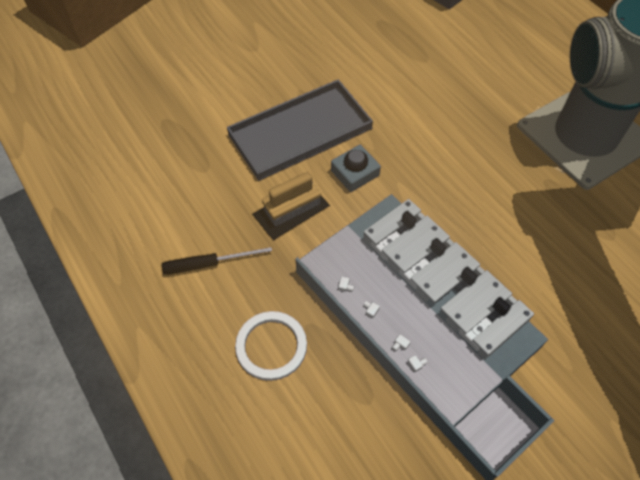

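View pics/top0.png

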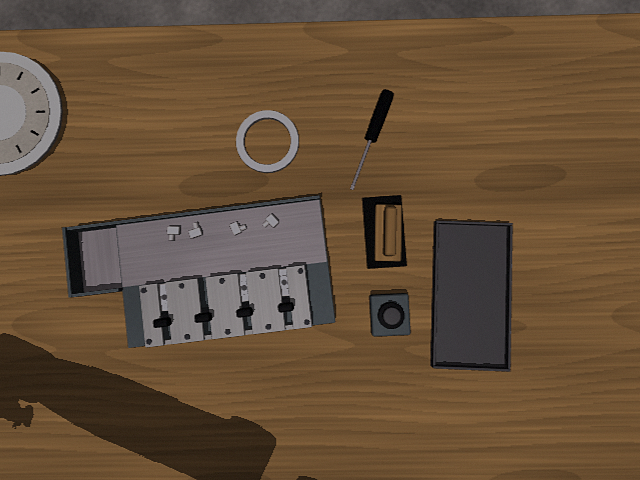

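Run:
```python
from h import *
for n in ['jig','start_top','tray','mat','brush','screwdriver','bezel','tab1','cover1','scrap1']:
  for c in ('top','scene'):
    r=finder.tip_of(c,n)
    print(n,c,[(np.round(np.array(d['location'])*1000).astype(int).tolist(),round(d['conf'],2)) for d in r[:7]])
for n in ['jig','tray','mat','brush']:
    r=finder.cut_out('top',n)
    for d in r[:1]:
        cnt=max(cv2.findContours(d['pixels'].astype(np.uint8),0,1)[0],key=cv2.contourArea)
        print(n,round(d['conf'],2),cv2.minAreaRect(cnt))
st()
for c,b in (('top',(130,250,320,350)),('scene',(340,180,560,380))):
    im=cv2.imread(f'pics/{c}0.png')[b[1]:b[3],b[0]:b[2]]
    cv2.imwrite(f'pics/{c}0z.png',cv2.resize(im,None,fx=3.5 if c=='top' else 3,fy=3.5 if c=='top' else 3,interpolation=cv2.INTER_CUBIC))
```

```text
jig top [([535, 111, 0], 0.69)]
jig scene [([532, 118, 0], 0.95), ([604, -184, 4], 0.42)]
start_top top [([455, -184, 53], 0.71)]
start_top scene [([460, -185, 54], 0.47)]
tray top [([490, -337, 0], 0.76), ([613, -181, 3], 0.15)]
tray scene [([491, -339, 1], 0.56)]
mat top [([612, -177, -2], 0.97), ([635, 28, 46], 0.33)]
mat scene [([608, -183, 0], 0.85)]
brush top [([608, -184, 4], 0.97)]
brush scene [([603, -181, 5], 0.86), ([457, 214, 95], 0.65), ([460, 144, 96], 0.45)]
screwdriver top [([786, -156, 2], 0.87)]
screwdriver scene [([785, -160, -3], 0.64), ([515, 75, 45], 0.55)]
bezel top []
bezel scene []
tab1 top [([460, 148, 98], 0.77), ([474, 73, 98], 0.51), ([452, 217, 98], 0.45), ([477, 6, 102], 0.44), ([616, 170, 51], 0.29)]
tab1 scene [([479, 2, 100], 0.74), ([476, 70, 101], 0.63), ([456, 213, 100], 0.63), ([464, 142, 96], 0.59), ([500, 220, 50], 0.47)]
cover1 top [([513, 76, 46], 0.75), ([522, 6, 51], 0.73), ([500, 222, 52], 0.55)]
cover1 scene [([520, 7, 47], 0.78), ([514, 77, 47], 0.75), ([497, 216, 51], 0.6), ([610, -186, -1], 0.17)]
scrap1 top [([611, 92, 44], 0.71), ([617, 206, 47], 0.53), ([632, 30, 48], 0.46), ([533, 114, 1], 0.22)]
scrap1 scene [([634, 26, 46], 0.73), ([612, 169, 50], 0.63), ([622, 98, 49], 0.56), ([623, 206, 46], 0.56)]
jig 0.88 ((197.61288452148438, 275.72271728515625), (130.6093292236328, 262.4955139160156), 82.81367492675781)
tray 0.86 ((471.121826171875, 295.3047180175781), (81.10655212402344, 148.9578094482422), 1.5693550109863281)
mat 0.66 ((383.52880859375, 231.4314422607422), (71.44141387939453, 41.30829620361328), 86.18592071533203)
brush 0.91 ((386.93780517578125, 232.42420959472656), (27.24915313720703, 57.00837326049805), 1.2188751697540283)
t 1.3 tcp [223.  583.9 202.7] F [-0.3 -0.4  0.4] w 85.2
```

```bash
cat >> h.py <<'E'
def proj(c,P):
    p=vision.camera_params(c); E=np.array(p['extrinsics']); P=np.atleast_2d(P)
    q=P@E[:3,:3].T+E[:3,3]; return np.c_[p['cx']+p['fx']*q[:,0]/-q[:,2], p['cy']-p['fy']*q[:,1]/-q[:,2]]
def back(c,uv,z):
    p=vision.camera_params(c); E=np.array(p['extrinsics']); R=E[:3,:3];C=-R.T@E[:3,3]
    d=R.T@np.array([(uv[0]-p['cx'])/p['fx'],-(uv[1]-p['cy'])/p['fy'],-1]); return C+d*(z-C[2])/d[2]
def pose(x,y,th):
    T=np.eye(4); c,s=np.cos(th),np.sin(th); T[:2,:2]=[[c,-s],[s,c]]; T[:2,3]=x,y; return T
def tf(T,P): return np.atleast_2d(P)@T[:3,:3].T+T[:3,3]
def wire(im,c,T,loops,col):
    for L in loops:
        uv=proj(c,tf(T,np.array(L,float)/1000)); cv2.polylines(im,[np.round(uv*8).astype(np.int32)],True,col,1,cv2.LINE_AA,3)
def rect(x0,x1,y0,y1,z): return [(x0,y0,z),(x1,y0,z),(x1,y1,z),(x0,y1,z)]
E
cat > fit.py <<'E'
from h import *
from scipy.optimize import least_squares
loc=[(-27,-108,521,6.5),(-27,-36,513.5,76.5),(-27,108,498.5,219),(0,0,533.5,114.5)]
tabs=[(-108,478,4),(-36,475,71.5),(36,462,145),(108,454,215)]
def f(p):
    x,y,th,o=p;c,s=np.cos(th),np.sin(th);r=[]
    for a,b,X,Y in loc+[(o,b,X,Y) for b,X,Y in tabs]: r+=[x+c*a-s*b-X,y+s*a+c*b-Y]
    return r
p=least_squares(f,[530,114,.1,-60]).x; print(p,np.degrees(p[2]),np.round(f(p),1))
E
python3 fit.py
cat > ov.py <<'E'
from h import *
import sys
x,y,th=[float(a) for a in sys.argv[1:4]]
tr=[float(a) for a in sys.argv[4:7]]; mt=[float(a) for a in sys.argv[7:10]]; br=[float(a) for a in sys.argv[10:13]]
P=lambda a:pose(a[0]/1000,a[1]/1000,np.radians(a[2]))
for c,b,k in (('top',(60,180,530,380),1.7),('scene',(220,70,570,480),1.6)):
    im=cv2.imread(f'pics/{c}0.png'); k2=3
    x0,y0,x1,y1=b
    im=cv2.resize(im,None,fx=1,fy=1)
    big=im.copy()
    wire(big,c,P((x,y,th)),[rect(116,128,-190,276,52),rect(0,116,190,276,4),rect(0,116,-190,190,40),rect(-110,0,-148,148,70)],(0,0,255))
    wire(big,c,P(tr),[rect(-135,135,-70,70,26)],(0,255,0))
    wire(big,c,P(mt),[rect(-67.5,67.5,-37.5,37.5,3)],(255,0,0))
    wire(big,c,P(br),[rect(-43,43,-10,10,78)],(255,255,0))
    cv2.imwrite(f'pics/ov_{c}_{sys.argv[13]}.png',cv2.resize(big[y0:y1,x0:x1],None,fx=k,fy=k,interpolation=cv2.INTER_CUBIC)[:600,:800])
E
```

```text
[ 5.35690933e+02  1.15893938e+02  1.10763329e-01 -6.87973798e+01] 6.346271290493183 [-0.2 -0.9 -0.7  0.6 -1.6  1.2  2.2  1.4  1.3 -3.  -3.7  1.   1.3 -0.9
  1.4  0.6]
```

View pics/top0z.png

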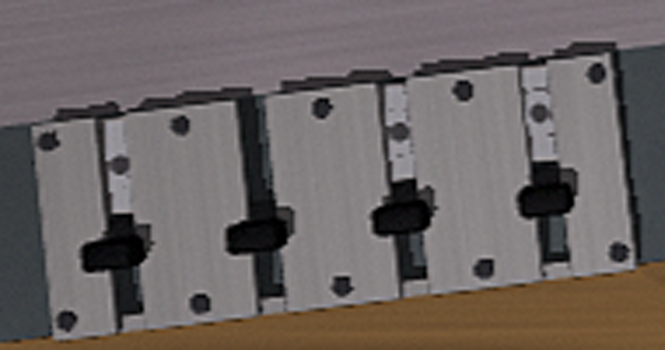

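```bash
python3 ov.py 535.5 116 6.35 490 -338 -2.5 610 -181 3 606 -183 0 a
```

```text
(no output)
```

View pics/ov_top_a.png

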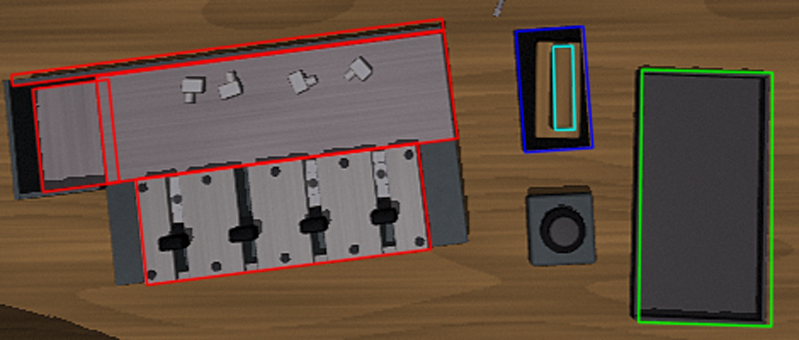

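View pics/ov_scene_a.png

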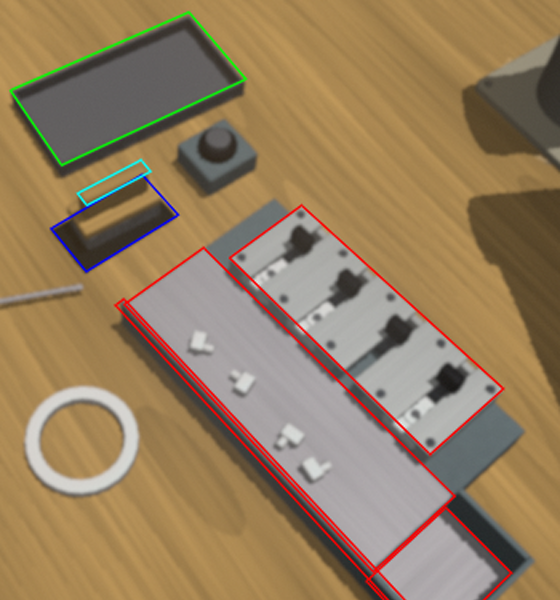

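```bash
cat > ov2.py <<'E'
from h import *
import sys
v=[float(a) for a in sys.argv[1:10]]
P=lambda a:pose(a[0]/1000,a[1]/1000,np.radians(a[2]))
out=[]
for c,b,k in (('top',(350,180,520,380),3),('scene',(220,70,385,240),3.4)):
    im=cv2.imread(f'pics/{c}0.png'); x0,y0,x1,y1=b
    s=4; big=cv2.resize(im[y0:y1,x0:x1],None,fx=s,fy=s,interpolation=cv2.INTER_CUBIC)
    def w(T,L,col):
        uv=(proj(c,tf(T,np.array(L,float)/1000))-[x0-.5,y0-.5])*s
        cv2.polylines(big,[np.round(uv).astype(np.int32)],True,col,1)
    w(P(v[0:3]),rect(-135,135,-70,70,26),(0,255,0))
    w(P(v[0:3]),rect(-130,130,-65,65,5),(0,255,0))
    w(P(v[3:6]),rect(-67.5,67.5,-37.5,37.5,3),(255,0,0))
    w(P(v[6:9]),rect(-43,43,-10,10,81),(255,255,0))
    w(P(v[6:9]),rect(-52,52,-24,24,41),(0,0,255))
    out.append(cv2.resize(big,(390,int(big.shape[0]*390/big.shape[1]))))
H=max(o.shape[0] for o in out)
cv2.imwrite(f'pics/ov2_{sys.argv[10]}.png',np.hstack([np.pad(o,((0,H-o.shape[0]),(0,0),(0,0))) for o in out]))
E
python3 ov2.py 490 -338 -1 610 -181 3 606 -183 0 a
```

```text
(no output)
```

View pics/ov2_a.png

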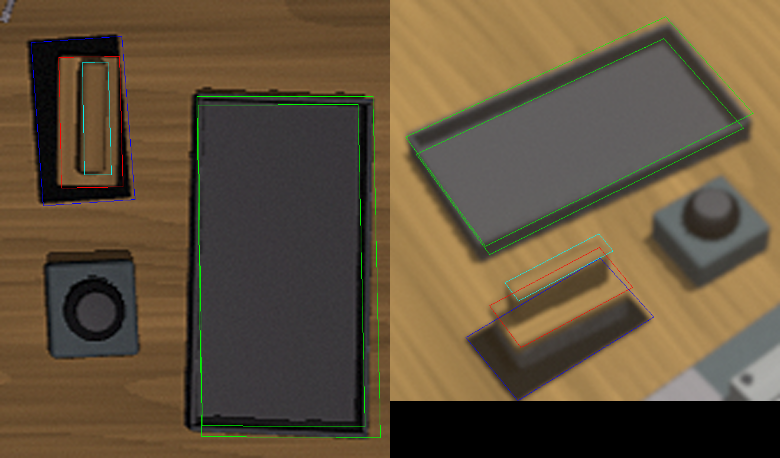

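```bash
python3 ov2.py 492 -335 1 609 -181 3 604.5 -181 1.5 b
```

```text
(no output)
```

View pics/ov2_b.png

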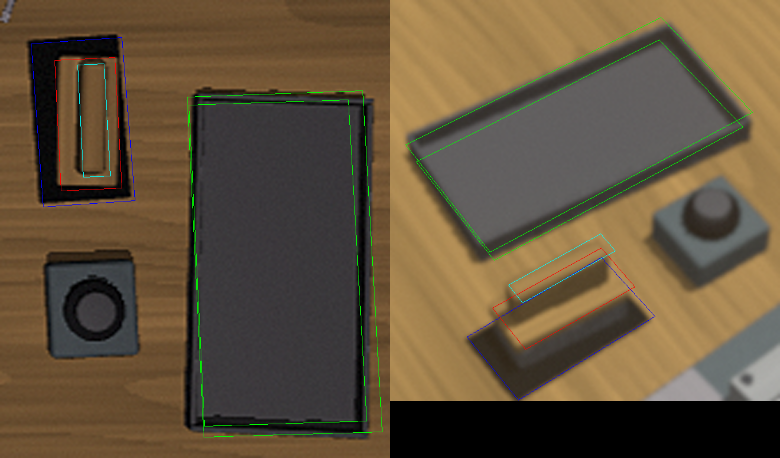

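```bash
cat >> h.py <<'E'
J=pose(.5355,.116,np.radians(6.35))
TR=pose(.491,-.337,np.radians(-2.5))
def jw(x,y,z): return tf(J,np.array([x,y,z])/1000)[0]
def need(tgt,phi=6.35,s=None):
    s=st(); R=np.array(s['ee_rot']); ph=np.degrees(np.arctan2(R[1,0],R[0,0]))
    a=(ph-phi+180)%360-180
    d=np.array(tgt)-np.array(s['tcp_pos']); c,q=np.cos(np.radians(phi)),np.sin(np.radians(phi))
    print('phi',round(ph,2),'turn',round(a,2),'shift now-frame',np.round(R.T@d*1000,1),'| after-turn frame',np.round([d@[c,q,0]*1000,-d[2]*1000,d@[-q,c,0]*1000],1), 'tilt',np.round(np.degrees(np.arccos(-R[2,1])),2))
E
python3 -c "
from h import *
need(jw(-100,108,120)); print(jw(-100,108,120))"
```

```text
t 1.3 tcp [223.  583.9 202.7] F [-0.3 -0.4  0.4] w 85.2
phi -20.9 turn -27.25 shift now-frame [ 320.5   82.7 -275.4] | after-turn frame [ 158.9   82.7 -391.6] tilt 0.0
[0.42416854 0.21227723 0.12      ]
```

Call:
{"api": "drive_tool", "payload": {"moves": [[[0,0,0,0,-6.8],[0,0,0,0,-6.8],[0,0,0,0,-6.8],[0,0,0,0,-6.85],[0,12,0,-30,0],[0,12,0,-30,0],[0,12,0,-30,0],[0,12,0,-30,0]]], "force": 40}}

```text
time_s: 1.97
tcp_pos: [0.2843, 0.4689, 0.2027]
ee_rot: [[0.994, 0.0, -0.111], [0.111, 0.0, 0.994], [0.0, -1.0, 0.0]]
ft_force: [0.8, -0.5, 0.9]
gripper_width: 0.0001
```

Call:
{"api": "drive_tool", "payload": {"moves": [[[0,13,0,-34,0],[0,14,0,-34,0],[0,14,0,-34,0],[0,14,0,-34,0],[0,14,0,-34,0],[0,14,0,-34,0],[0,14,8,-34,0],[0,14,10,-34,0]]]}}

```text
time_s: 2.63
tcp_pos: [0.4259, 0.2106, 0.1858]
ee_rot: [[0.994, 0.003, -0.111], [0.111, 0.001, 0.994], [0.003, -1.0, 0.001]]
ft_force: [1.5, -0.6, 0.2]
gripper_width: 0.0001
```

```bash
python3 -c "
from h import *
need(jw(-100,108,87))"
```

```text
t 2.63 tcp [425.9 210.6 185.8] F [ 1.5 -0.6  0.2] w 0.1
phi 6.36 turn 0.01 shift now-frame [-1.9 98.8  1.8] | after-turn frame [-1.6 98.8  1.9] tilt 0.19
```

Call:
{"api": "drive_tool", "payload": {"moves": [[[0,0,30,2,0],[0,0,30,0,0],[0,0,25,0,0],[0,0,14,0,0],[0,0,0,0,0],[0,5,0,0,0],[0,5,0,0,0],[0,5,0,0,0]]]}}

```text
time_s: 3.3
tcp_pos: [0.4414, 0.2163, 0.0875]
ee_rot: [[0.994, 0.004, -0.111], [0.111, 0.001, 0.994], [0.004, -1.0, 0.001]]
ft_force: [-0.3, -0.1, 0.6]
gripper_width: -0.0003
```

```bash
python3 -c "
from h import *
need(jw(-100,108,87));snap('scene','s1');im=snap('top','t1')
for c,b in (('s1',(420,200,580,360)),('t1',(90,240,250,360))):
    i=cv2.imread('pics/'+c+'.png')[b[1]:b[3],b[0]:b[2]]; cv2.imwrite('pics/'+c+'z.png',cv2.resize(i,None,fx=3.5,fy=3.5))
"
```

```text
t 3.3 tcp [441.4 216.3  87.5] F [-0.3 -0.1  0.6] w -0.3
phi 6.36 turn 0.01 shift now-frame [-17.6   0.5  -2.1] | after-turn frame [-17.6   0.5  -2.1] tilt 0.23
```

View pics/s1z.png

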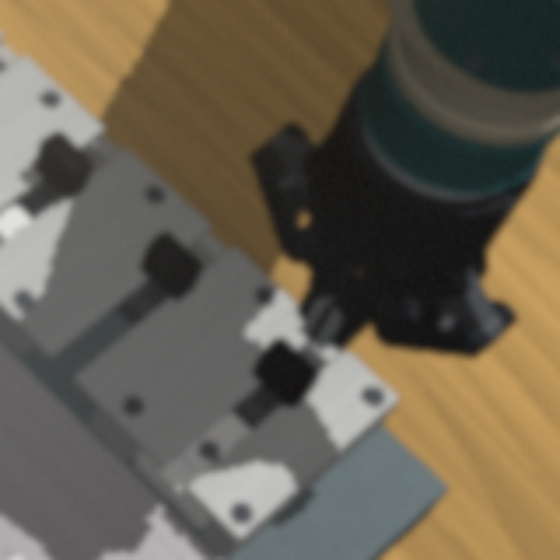

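View pics/t1z.png

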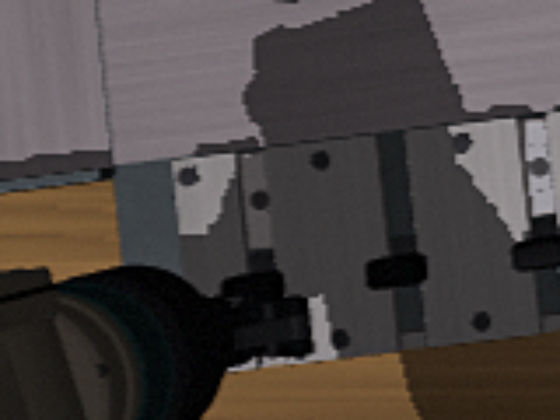

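Call:
{"api": "drive_tool", "payload": {"moves": [[[0,7,0,0,0],[0,7,0,0,0],[0,7,0,0,0],[0,7,0,0,0],[0,7,0,0,0],[0,7,0,0,0],[0,7,0,0,0],[0,5,0,0,0]]]}}

```text
time_s: 4.07
tcp_pos: [0.4938, 0.2216, 0.0857]
ee_rot: [[0.994, 0.0, -0.11], [0.11, 0.0, 0.994], [0.0, -1.0, 0.0]]
ft_force: [0.3, 0.3, 0.0]
gripper_width: 0.0005
```

```bash
python3 -c "
from h import *
need(jw(-100,108,87));snap('scene','s2');im=snap('top','t2')
for c,b in (('s2',(420,200,580,360)),('t2',(90,240,250,360))):
    i=cv2.imread('pics/'+c+'.png')[b[1]:b[3],b[0]:b[2]]; cv2.imwrite('pics/'+c+'z.png',cv2.resize(i,None,fx=3.5,fy=3.5))
"
```

```text
t 4.07 tcp [493.8 221.6  85.7] F [0.3 0.3 0. ] w 0.5
phi 6.34 turn -0.01 shift now-frame [-70.2  -1.4  -1.6] | after-turn frame [-70.2  -1.3  -1.5] tilt 0.02
```

View pics/s2z.png

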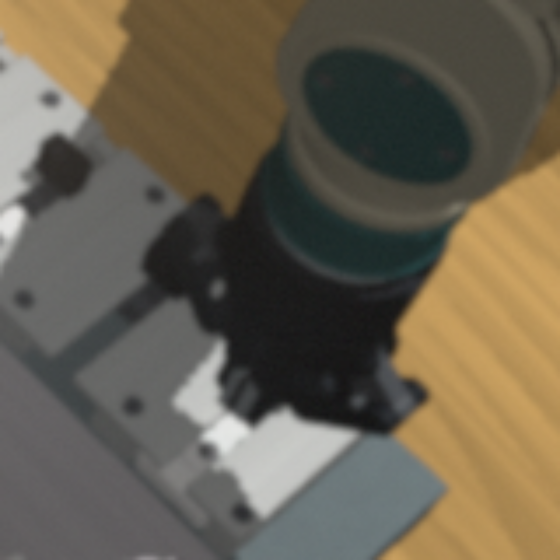

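View pics/t2z.png

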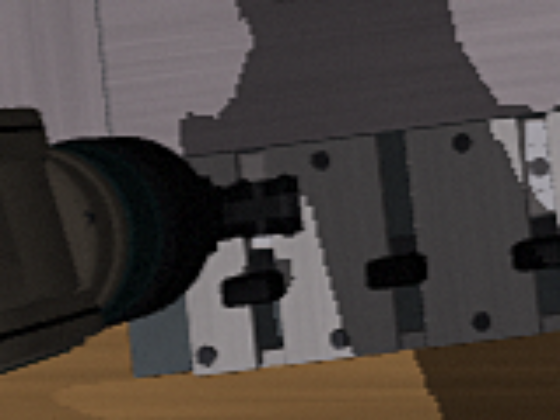

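```bash
python3 -c "
from h import *
for f,t in (('1',(441.4,216.3,87.5)),('2',(493.8,221.6,85.7))):
  for c,n,b in (('scene','s',(420,200,580,360)),('top','t',(90,240,250,360))):
    i=cv2.imread('pics/'+n+f+'.png')[b[1]:b[3],b[0]:b[2]]; i=cv2.resize(i,None,fx=2.5,fy=2.5)
    def m(P,col):
      uv=(proj(c,np.array(P)/1000)[0]-[b[0],b[1]])*2.5; cv2.circle(i,(int(uv[0]),int(uv[1])),4,col,-1)
    x,y,z=t; m((x,y,z-8),(0,0,255)); m((x,y,z+11),(0,255,255)); m((x,y,z+65),(0,255,0))
    for q in (108,36): m(jw(-69,q,99)*1000,(255,0,255))
    cv2.imwrite('pics/m'+n+f+'.png',i)
im=[cv2.imread('pics/m'+n+'.png') for n in('s1','t1','s2','t2')]
o=[np.hstack([a[:300],b[:300]]) for a,b in ((im[0],im[1]),(im[2],im[3]))]
cv2.imwrite('pics/mm.png',np.vstack(o)); print(np.vstack(o).shape)
"
```

```text
(600, 800, 3)
```

View pics/mm.png

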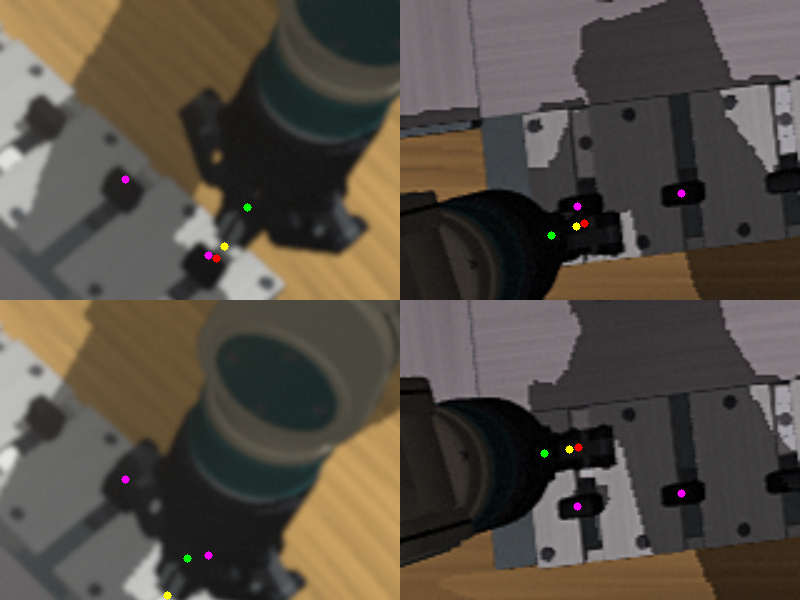

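```bash
python3 -c "
from h import *
a=cv2.resize(cv2.imread('pics/s2.png')[240:390,420:560],(700,750),interpolation=cv2.INTER_CUBIC)[:,:400+300]
b=cv2.resize(cv2.imread('pics/t2.png')[255:355,120:220],(600,600),interpolation=cv2.INTER_CUBIC)
a=cv2.resize(a,(400,430)); b=cv2.resize(b,(400,400)); b=np.pad(b,((0,30),(0,0),(0,0)))
cv2.imwrite('pics/zz.png',np.hstack([a,b]))"
```

```text
(no output)
```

View pics/zz.png

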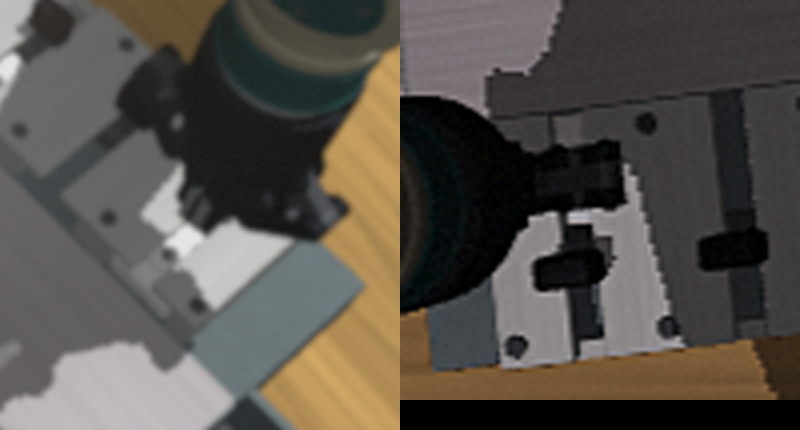

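```bash
python3 -c "
from h import *
for z in (40,60,78,97,120):
  p=proj('scene',np.array([.4938,.2216,z/1000]))[0]; q=proj('top',np.array([.4938,.2216,z/1000]))[0]
  print(z,(p-[420,240])*2.857,(q-[120,255])*4)"
```

```text
40 [168.83437164 263.08389823] [190.60452956 172.24098571]
60 [176.48740411 249.46674833] [177.49616848 174.46181748]
78 [183.60021569 236.81082119] [165.22984772 176.53998994]
97 [191.35104604 223.01965813] [151.77094578 178.8202107 ]
120 [201.08521483 205.69951269] [134.73016641 181.70727676]
```

Call:
{"api": "drive_tool", "payload": {"moves": [[[0,0,-20,0,0],[0,0,-20,0,0],[0,-25,0,0,0],[0,-25,0,0,0],[0,-20,0,0,0],[0,0,20,-1,0],[0,0,20,-1,0],[0,0,0,0,0]]]}}

```text
time_s: 4.83
tcp_pos: [0.4195, 0.2105, 0.0826]
ee_rot: [[0.994, -0.006, -0.111], [0.111, -0.002, 0.994], [-0.007, -1.0, -0.002]]
ft_force: [-0.6, -0.8, -0.7]
gripper_width: 0.0003
```

Call:
{"api": "drive_tool", "payload": {"moves": [[[0,0,2,0,0],[0,0,2,0,0],[0,0,1,0,0],[0,0,1,0,0],[0,0,1,0,0],[0,0,1,0,0],[0,0,0,0,0],[0,0,0,0,0]]]}}

```text
time_s: 5.5
tcp_pos: [0.4235, 0.2118, 0.0778]
ee_rot: [[0.994, 0.0, -0.111], [0.111, 0.0, 0.994], [0.0, -1.0, 0.0]]
ft_force: [-0.3, 0.2, -0.3]
gripper_width: -0.0002
```

```bash
python3 -c "
from h import *
need(jw(-100,108,80));snap('scene','s3');snap('top','t3')
a=cv2.resize(cv2.imread('pics/s3.png')[240:390,420:560],(700,750),interpolation=cv2.INTER_CUBIC)[:,:400+300]
b=cv2.resize(cv2.imread('pics/t3.png')[255:355,120:220],(600,600),interpolation=cv2.INTER_CUBIC)
a=cv2.resize(a,(400,430)); b=cv2.resize(b,(400,400)); b=np.pad(b,((0,30),(0,0),(0,0)))
cv2.imwrite('pics/zz3.png',np.hstack([a,b]))"
```

```text
t 5.5 tcp [423.5 211.8  77.8] F [-0.3  0.2 -0.3] w -0.2
phi 6.35 turn -0.0 shift now-frame [ 0.8 -2.2  0.4] | after-turn frame [ 0.8 -2.2  0.4] tilt 0.01
```

View pics/zz3.png

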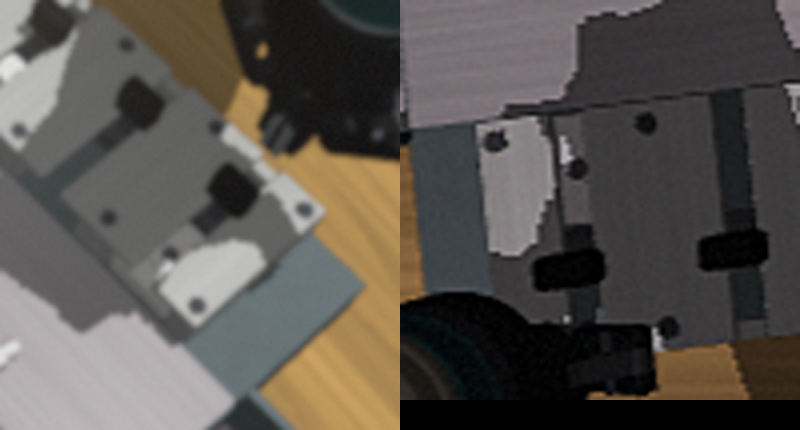

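```bash
python3 -c "
from h import *
for z in (40,60,70,78,97,120):
  p=proj('scene',np.array([.4235,.2118,z/1000]))[0]; q=proj('top',np.array([.4235,.2118,z/1000]))[0]
  print(z,(p-[420,240])*2.857,(q-[120,255])*4)
i=cv2.imread('pics/s3.png')[270:310,495:535]; cv2.imwrite('pics/q.png',cv2.resize(cv2.convertScaleAbs(i,alpha=1.8),(600,600),interpolation=cv2.INTER_CUBIC))
print((proj('scene',np.array([.4235,.2118,.07]))[0]-[495,270])*15,(proj('scene',np.array([.4235,.2118,.1]))[0]-[495,270])*15)"
```

```text
40 [248.38603525 189.23848307] [211.82741192 327.8516993 ]
60 [257.17810173 174.71476955] [199.09130331 333.29395673]
70 [261.6841442  167.27118731] [192.52413163 336.10017016]
78 [265.34346764 161.22630975] [187.17100068 338.3876127 ]
97 [274.2346088  146.53893366] [174.08917442 343.9775985 ]
120 [285.39105576 128.10947343] [157.52194377 351.05692995]
[248.91045258 428.21764424] [322.31307674 306.96302371]
```

View pics/q.png

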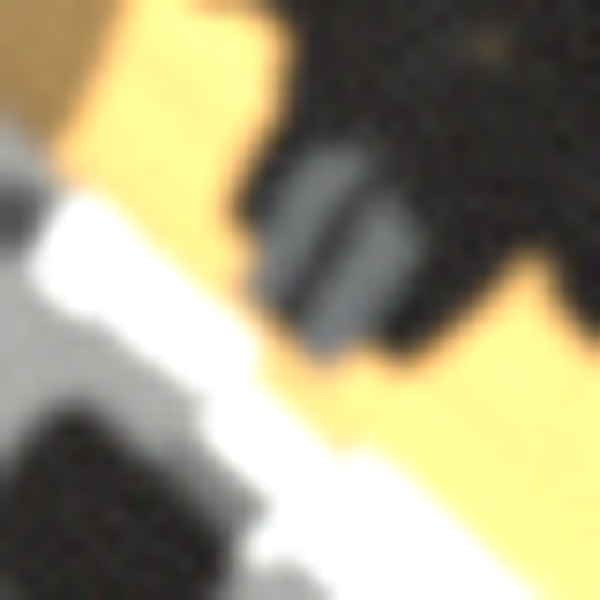

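Call:
{"api": "drive_tool", "payload": {"moves": [[[0,5,0,0,0],[0,0,0,0,0],[0,0,1,0,0],[0,0,1,0,0],[0,0,1,0,0],[0,0,1,0,0],[0,0,0,0,0],[0,0,0,0,0]]]}}

```text
time_s: 6.27
tcp_pos: [0.4281, 0.2123, 0.0735]
ee_rot: [[0.994, -0.0, -0.111], [0.111, -0.0, 0.994], [-0.0, -1.0, -0.0]]
ft_force: [0.5, -0.7, 0.2]
gripper_width: 0.0001
```

Call:
{"api": "drive_tool", "payload": {"moves": [[[0,0,1,0,0],[0,0,1,0,0],[0,0,1,0,0],[0,0,1,0,0],[0,0,0,0,0],[0,0,0,0,0],[0,0,0,0,0],[0,0,0,0,0]]]}}

```text
time_s: 6.93
tcp_pos: [0.4284, 0.2123, 0.0697]
ee_rot: [[0.994, 0.0, -0.111], [0.111, 0.0, 0.994], [0.0, -1.0, 0.0]]
ft_force: [0.1, -0.7, 0.0]
gripper_width: 0.0003
```

Call:
{"api": "drive_tool", "payload": {"moves": [[[0,0,1,0,0],[0,0,1,0,0],[0,0,1,0,0],[0,0,1,0,0],[0,0,0,0,0],[0,0,0,0,0],[0,0,0,0,0],[0,0,0,0,0]]]}}

```text
time_s: 7.6
tcp_pos: [0.4284, 0.2123, 0.0657]
ee_rot: [[0.994, 0.0, -0.111], [0.111, 0.0, 0.994], [0.0, -1.0, -0.0]]
ft_force: [0.5, 1.3, 0.2]
gripper_width: 0.0001
```

Call:
{"api": "drive_tool", "payload": {"moves": [[[0,0,1,0,0],[0,0,1,0,0],[0,0,1,0,0],[0,0,1,0,0],[0,0,0,0,0],[0,0,0,0,0],[0,0,0,0,0],[0,0,0,0,0]]]}}

```text
time_s: 8.27
tcp_pos: [0.4284, 0.2123, 0.0618]
ee_rot: [[0.994, 0.0, -0.111], [0.111, 0.0, 0.994], [0.0, -1.0, -0.0]]
ft_force: [0.9, -0.8, 0.8]
gripper_width: -0.0001
```

```bash
python3 -c "
from h import *
s=st(); print(np.round(s['qpos'],4))
snap('scene','s4')
i=cv2.imread('pics/s4.png')[270:320,485:535]; cv2.imwrite('pics/q4.png',cv2.resize(cv2.convertScaleAbs(i,alpha=1.8),(600,600),interpolation=cv2.INTER_CUBIC))
P=np.array(s['tcp_pos'])
for dz in (-.008,.011,.02,.03): print((proj('scene',P+[0,0,dz])[0]-[485,270])*12)"
```

```text
t 8.27 tcp [428.4 212.3  61.8] F [ 0.9 -0.8  0.8] w -0.1
[ 0.3248  0.1416 -0.5173  0.9118 -0.      0.214 ]
[264.6331301 413.5052193]
[300.16634375 354.5037742 ]
[317.39550643 325.89545562]
[336.84852308 293.59451868]
```

View pics/q4.png

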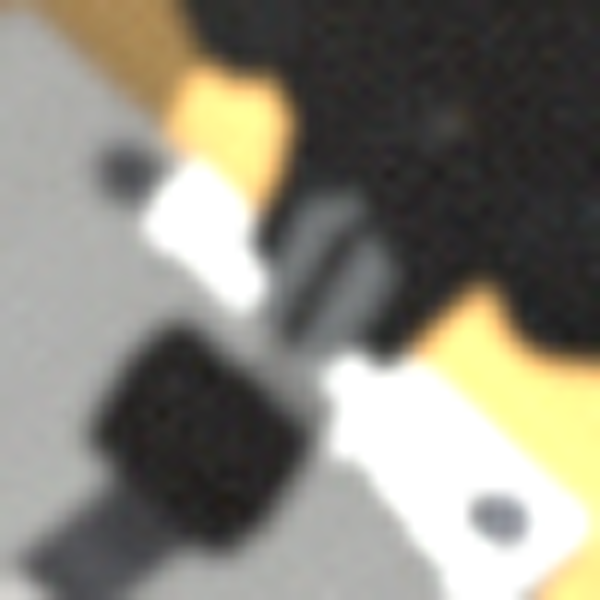

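Call:
{"api": "drive_tool", "payload": {"moves": [[[0,0,1,0,0],[0,0,1,0,0],[0,0,1,0,0],[0,0,1,0,0],[0,0,0,0,0],[0,0,0,0,0],[0,0,0,0,0],[0,0,0,0,0]]]}}

```text
time_s: 8.98
tcp_pos: [0.4284, 0.2123, 0.0578]
ee_rot: [[0.994, 0.0, -0.111], [0.111, 0.0, 0.994], [0.0, -1.0, 0.0]]
ft_force: [0.7, -0.1, 0.2]
gripper_width: -0.0004
```

Call:
{"api": "drive_tool", "payload": {"moves": [[[0,0,1,0,0],[0,0,1,0,0],[0,0,1,0,0],[0,0,0,0,0],[0,0,0,0,0],[0,0,0,0,0],[0,0,0,0,0],[0,0,0,0,0]]]}}

```text
time_s: 9.65
tcp_pos: [0.4284, 0.2123, 0.0548]
ee_rot: [[0.994, 0.0, -0.111], [0.111, 0.0, 0.994], [0.0, -1.0, 0.0]]
ft_force: [-0.8, 0.1, 0.6]
gripper_width: -0.0004
```

Call:
{"api": "drive_tool", "payload": {"moves": [[[0,0,1,0,0],[0,0,1,0,0],[0,0,0,0,0],[0,0,0,0,0],[0,0,0,0,0],[0,0,0,0,0],[0,0,0,0,0],[0,0,0,0,0]]]}}

```text
time_s: 10.32
tcp_pos: [0.4284, 0.2123, 0.0527]
ee_rot: [[0.994, 0.0, -0.111], [0.111, 0.0, 0.994], [0.0, -1.0, 0.0]]
ft_force: [-0.8, 0.5, -0.2]
gripper_width: 0.0002
```

Call:
{"api": "drive_tool", "payload": {"moves": [[[0,0,1,0,0],[0,0,1,0,0],[0,0,0,0,0],[0,0,0,0,0],[0,0,0,0,0],[0,0,0,0,0],[0,0,0,0,0],[0,0,0,0,0]]]}}

```text
time_s: 10.98
tcp_pos: [0.4284, 0.2123, 0.0508]
ee_rot: [[0.994, 0.0, -0.111], [0.111, 0.0, 0.994], [0.0, -1.0, -0.0]]
ft_force: [0.4, 0.1, -0.5]
gripper_width: 0.0004
```

```bash
python3 -c "
from h import *
s=st(); 
snap('scene','s5')
i=cv2.imread('pics/s5.png')[270:320,485:535]; cv2.imwrite('pics/q5.png',cv2.resize(cv2.convertScaleAbs(i,alpha=1.8),(600,600),interpolation=cv2.INTER_CUBIC))
P=np.array(s['tcp_pos'])
for dz in (-.008,.011,.02,.03): print((proj('scene',P+[0,0,dz])[0]-[485,270])*12)"
```

```text
t 10.98 tcp [428.4 212.3  50.8] F [ 0.4  0.1 -0.5] w 0.4
[244.7932968  446.70064615]
[279.68912339 388.76153202]
[296.60563876 360.67427887]
[315.70283253 328.96634707]
```

View pics/q5.png

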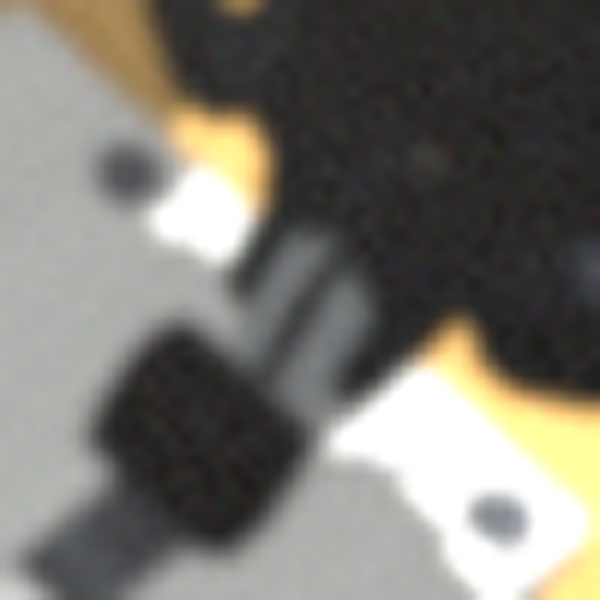

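Call:
{"api": "drive_tool", "payload": {"moves": [[[0,5,0,0,0],[0,5,0,0,0],[0,5,0,0,0],[0,5,0,0,0],[0,0,0,0,0],[0,0,0,0,0],[0,0,0,0,0],[0,0,0,0,0]]]}}

```text
time_s: 11.7
tcp_pos: [0.4476, 0.2143, 0.0504]
ee_rot: [[0.994, -0.001, -0.111], [0.111, -0.0, 0.994], [-0.001, -1.0, -0.0]]
ft_force: [-3.2, -1.8, 1.1]
gripper_width: 0.0001
```

```bash
python3 -c "
from h import *
need(jw(-100,108,50));snap('scene','s6')
i=cv2.imread('pics/s6.png')[270:320,465:535]; cv2.imwrite('pics/q6.png',cv2.resize(cv2.convertScaleAbs(i,alpha=1.8),(700,500),interpolation=cv2.INTER_CUBIC))
"
```

```text
t 11.7 tcp [447.6 214.3  50.4] F [-3.2 -1.8  1.1] w 0.1
phi 6.35 turn 0.0 shift now-frame [-23.5   0.5   0.5] | after-turn frame [-23.5   0.4   0.5] tilt 0.06
```

View pics/q6.png

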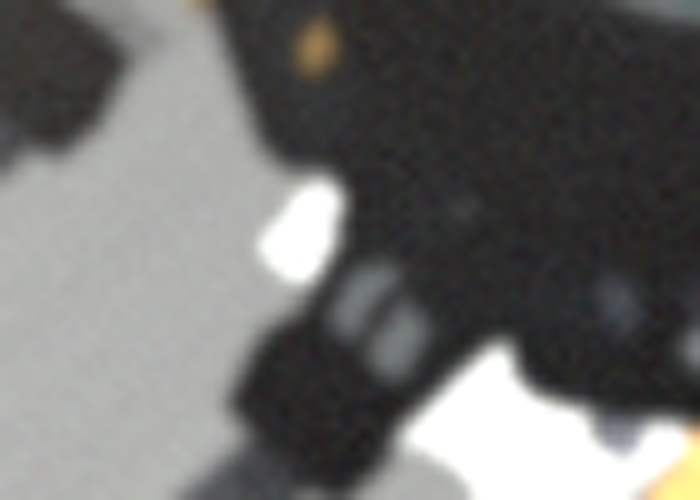

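Call:
{"api": "drive_tool", "payload": {"moves": [[[0,7,0,0,0],[0,7,0,0,0],[0,7,0,0,0],[0,7,0,0,0],[0,7,0,0,0],[0,7,0,0,0],[0,3,0,0,0],[0,0,0,0,0]]]}}

```text
time_s: 12.42
tcp_pos: [0.4912, 0.219, 0.0502]
ee_rot: [[0.994, -0.004, -0.111], [0.111, -0.001, 0.994], [-0.004, -1.0, -0.001]]
ft_force: [-6.7, -1.3, 4.7]
gripper_width: -0.0
```

Call:
{"api": "drive_tool", "payload": {"moves": [[[0,2,0,0,0],[0,1,0,0,0],[0,1,0,0,0],[0,1,0,0,0],[0,0,0,0,0],[0,0,0,0,0],[0,0,0,0,0],[0,0,0,0,0]]]}}

```text
time_s: 13.08
tcp_pos: [0.4942, 0.2193, 0.0502]
ee_rot: [[0.994, -0.006, -0.111], [0.111, -0.001, 0.994], [-0.007, -1.0, -0.001]]
ft_force: [-8.5, -2.2, 6.6]
gripper_width: 0.0001
```

```bash
python3 -c "
from h import *
need(jw(-100,108,50));snap('scene','s7')
i=cv2.imread('pics/s7.png')[270:370,440:540]; cv2.imwrite('pics/q7.png',cv2.resize(cv2.convertScaleAbs(i,alpha=1.3),(600,600),interpolation=cv2.INTER_CUBIC))
"
```

```text
t 13.08 tcp [494.2 219.3  50.2] F [-8.5 -2.2  6.6] w 0.1
phi 6.37 turn 0.02 shift now-frame [-70.4   0.7   0.8] | after-turn frame [-70.4   0.2   0.8] tilt 0.38
```

View pics/q7.png

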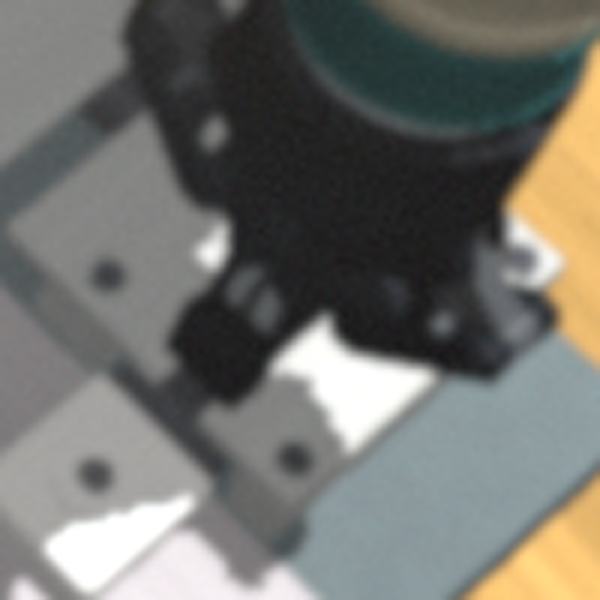

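Call:
{"api": "drive_tool", "payload": {"moves": [[[0,2,0,0,0],[0,2,0,0,0],[0,2,0,0,0],[0,2,0,0,0],[0,2,0,0,0],[0,0,0,0,0],[0,0,0,0,0],[0,0,0,0,0]]]}}

```text
time_s: 13.8
tcp_pos: [0.4939, 0.2192, 0.0488]
ee_rot: [[0.993, -0.025, -0.112], [0.112, -0.004, 0.994], [-0.025, -1.0, -0.001]]
ft_force: [-26.8, -3.7, 18.4]
gripper_width: 0.0002
```

```bash
python3 -c "
from h import *
need(jw(-100,108,50));snap('scene','s7')
i=cv2.imread('pics/s7.png')[270:370,440:540]; cv2.imwrite('pics/q8.png',cv2.resize(cv2.convertScaleAbs(i,alpha=1.3),(600,600),interpolation=cv2.INTER_CUBIC))
"
```

```text
t 13.8 tcp [493.9 219.2  48.8] F [-26.8  -3.7  18.4] w 0.2
phi 6.44 turn 0.09 shift now-frame [-70.1   0.5   1. ] | after-turn frame [-70.1  -1.2   0.9] tilt 1.45
```

View pics/q8.png

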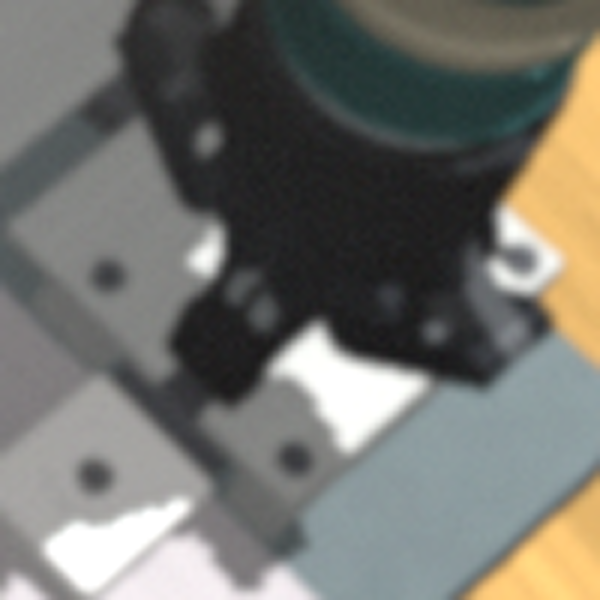

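Call:
{"api": "drive_tool", "payload": {"moves": [[[0,-20,0,0,0],[0,-20,0,0,0],[0,-21,0,0,0],[0,-20,0,0,0],[0,0,-30,0,0],[0,0,-30,-20,0],[0,0,0,-35,0],[0,0,0,-35,0]]]}}

```text
time_s: 14.52
tcp_pos: [0.4416, 0.1228, 0.1139]
ee_rot: [[0.993, 0.01, -0.114], [0.114, 0.001, 0.994], [0.01, -1.0, -0.0]]
ft_force: [0.1, -0.9, -0.4]
gripper_width: -0.0002
```

Call:
{"api": "drive_tool", "payload": {"moves": [[[0,0,0,-35,0],[0,0,0,-19,0],[0,0,30,0,0],[0,0,28,0,0],[0,0,0,0,0],[0,5,0,0,0],[0,5,0,0,0],[0,0,0,0,0]]]}}

```text
time_s: 15.18
tcp_pos: [0.4549, 0.0704, 0.054]
ee_rot: [[0.994, 0.002, -0.111], [0.111, -0.0, 0.994], [0.002, -1.0, -0.001]]
ft_force: [-3.2, -0.6, 0.1]
gripper_width: -0.0
```

```bash
python3 -c "
from h import *
need(jw(-90,-36,50));snap('scene','s9')
i=cv2.imread('pics/s9.png')[180:380,340:560]; cv2.imwrite('pics/q9.png',cv2.resize(cv2.convertScaleAbs(i,alpha=1.3),(660,600),interpolation=cv2.INTER_CUBIC))
"
```

```text
t 15.18 tcp [454.9  70.4  54. ] F [-3.2 -0.6  0.1] w -0.0
phi 6.38 turn 0.03 shift now-frame [-4.8  4.   0.4] | after-turn frame [-4.8  4.   0.4] tilt 0.1
```

View pics/q9.png

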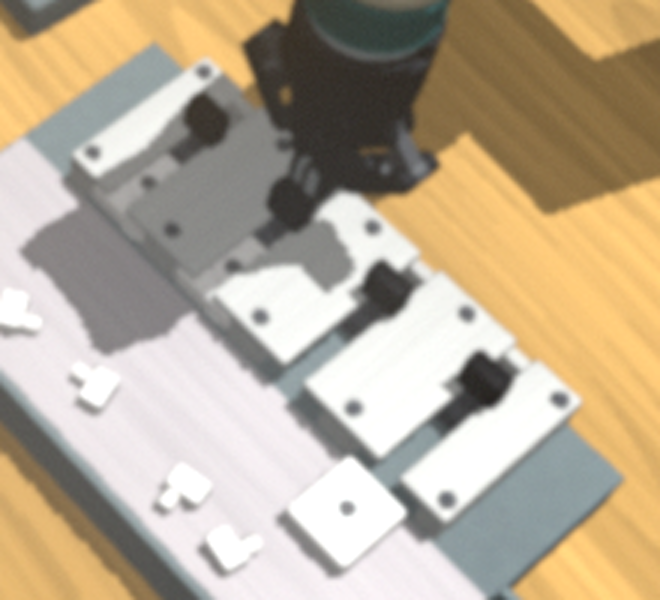

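Call:
{"api": "drive_tool", "payload": {"moves": [[[0,9,0,0,0],[0,9,0,0,0],[0,9,0,0,0],[0,9,0,0,0],[0,9,0,0,0],[0,9,0,0,0],[0,7,0,0,0],[0,3,0,0,0]]]}}

```text
time_s: 15.9
tcp_pos: [0.5095, 0.0765, 0.0527]
ee_rot: [[0.994, -0.015, -0.111], [0.111, -0.003, 0.994], [-0.015, -1.0, -0.001]]
ft_force: [-22.4, -4.1, 15.7]
gripper_width: -0.0003
```

Call:
{"api": "drive_tool", "payload": {"moves": [[[0,2,0,0,0],[0,2,0,0,0],[0,1,0,0,0],[0,0,0,0,0],[0,0,0,0,0],[0,0,0,0,0],[0,0,0,0,0],[0,0,0,0,0]]]}}

```text
time_s: 16.57
tcp_pos: [0.5093, 0.0767, 0.0519]
ee_rot: [[0.994, -0.022, -0.111], [0.111, -0.004, 0.994], [-0.023, -1.0, -0.002]]
ft_force: [-25.2, -4.7, 17.8]
gripper_width: -0.0
```

```bash
python3 -c "
from h import *
need(jw(-90,-36,50));snap('scene','s10')
i=cv2.imread('pics/s10.png')[180:380,340:560]; cv2.imwrite('pics/q10.png',cv2.resize(cv2.convertScaleAbs(i,alpha=1.3),(660,600),interpolation=cv2.INTER_CUBIC))
"
```

```text
t 16.57 tcp [509.3  76.7  51.9] F [-25.2  -4.7  17.8] w -0.0
phi 6.37 turn 0.02 shift now-frame [-59.6   3.3   0.2] | after-turn frame [-59.6   1.9   0.2] tilt 1.31
```

View pics/q10.png

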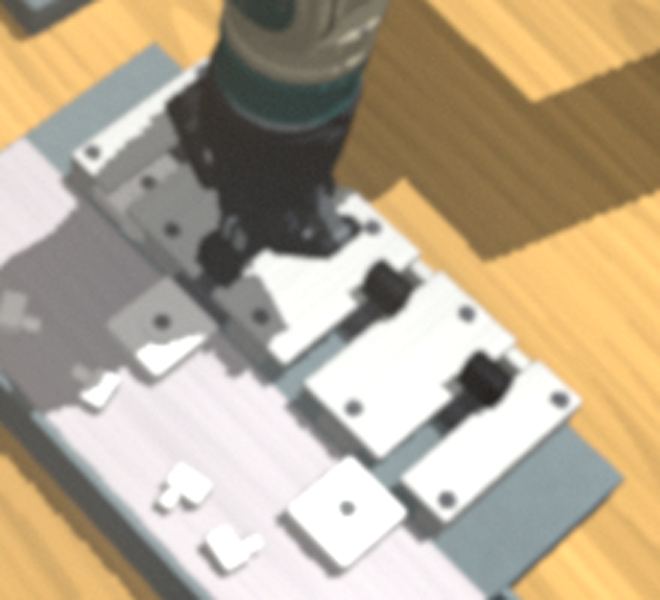

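Call:
{"api": "drive_tool", "payload": {"moves": [[[0,-20,0,0,0],[0,-20,0,0,0],[0,-20,0,0,0],[0,-20,0,0,0],[0,0,-30,0,0],[0,0,-30,-15,0],[0,0,0,-30,0],[0,0,0,-27,0]]]}}

```text
time_s: 17.28
tcp_pos: [0.4546, -0.0034, 0.117]
ee_rot: [[0.993, 0.01, -0.113], [0.113, -0.002, 0.994], [0.01, -1.0, -0.003]]
ft_force: [0.9, 0.0, 0.3]
gripper_width: 0.0002
```

Call:
{"api": "drive_tool", "payload": {"moves": [[[0,0,0,0,0],[0,0,30,0,0],[0,0,30,0,0],[0,0,0,0,0],[0,5,0,0,0],[0,5,0,0,0],[0,0,0,0,0],[0,0,0,0,0]]]}}

```text
time_s: 17.95
tcp_pos: [0.4613, -0.0013, 0.0542]
ee_rot: [[0.994, 0.001, -0.111], [0.111, -0.0, 0.994], [0.001, -1.0, -0.001]]
ft_force: [-2.6, -0.2, 1.2]
gripper_width: -0.0001
```

```bash
python3 -c "
from h import *
need(jw(-90,-108,50))
"
```

```text
t 17.95 tcp [461.3  -1.3  54.2] F [-2.6 -0.2  1.2] w -0.1
phi 6.39 turn 0.04 shift now-frame [-3.2  4.2  0.4] | after-turn frame [-3.2  4.2  0.4] tilt 0.08
```

Call:
{"api": "drive_tool", "payload": {"moves": [[[0,9,0,0,0],[0,9,0,0,0],[0,9,0,0,0],[0,9,0,0,0],[0,9,0,0,0],[0,9,0,0,0],[0,9,0,0,0],[0,3,0,0,0]]]}}

```text
time_s: 18.62
tcp_pos: [0.5172, 0.005, 0.0525]
ee_rot: [[0.994, -0.018, -0.11], [0.11, -0.004, 0.994], [-0.018, -1.0, -0.002]]
ft_force: [-23.9, -4.1, 17.5]
gripper_width: -0.0002
```

Call:
{"api": "drive_tool", "payload": {"moves": [[[0,2,0,0,0],[0,2,0,0,0],[0,0,0,0,0],[0,0,0,0,0],[0,-20,0,0,0],[0,-20,0,0,0],[0,-20,0,0,0],[0,-20,0,0,0]]]}}

```text
time_s: 19.28
tcp_pos: [0.4509, -0.0027, 0.0538]
ee_rot: [[0.994, 0.003, -0.111], [0.111, -0.0, 0.994], [0.003, -1.0, -0.001]]
ft_force: [-0.8, 0.5, -0.4]
gripper_width: 0.0001
```

Call:
{"api": "drive_tool", "payload": {"moves": [[[0,0,-35,0,0],[0,0,-35,0,0],[0,0,-35,0,0],[85,0,-30,-20,0],[85,0,0,-30,0],[85,0,0,-30,0],[85,0,0,-30,0],[85,0,0,0,0]]]}}

```text
time_s: 19.95
tcp_pos: [0.4654, -0.1167, 0.1901]
ee_rot: [[0.994, 0.006, -0.106], [0.106, -0.005, 0.994], [0.006, -1.0, -0.005]]
ft_force: [1.5, 0.2, -0.2]
gripper_width: 0.0607
```

```bash
python3 -c "
from h import *
need(jw(-90,-108,50));snap('scene','s11');snap('top','t11')
i=cv2.imread('pics/s11.png')[180:380,340:560]; cv2.imwrite('pics/q11.png',cv2.resize(cv2.convertScaleAbs(i,alpha=1.3),(660,600),interpolation=cv2.INTER_CUBIC))
for c in('scene','top'):
  print([(np.round(tf(np.linalg.inv(J),np.array(d['location']))[0]*1000),round(d['conf'],2)) for d in finder.tip_of(c,'cover1')])
"
```

```text
t 19.95 tcp [ 465.4 -116.7  190.1] F [ 1.5  0.2 -0.2] w 60.7
phi 6.1 turn -0.25 shift now-frame [  4.1 139.5 116.3] | after-turn frame [  5.4 140.1 115.6] tilt 0.44
[(array([ 28., -36.,  42.]), 0.81), (array([  29., -105.,   46.]), 0.76), (array([ 36., 105.,  49.]), 0.7)]
[(array([ 28., -39.,  52.]), 0.98), (array([ 31., 109.,  50.]), 0.83), (array([  28., -109.,   49.]), 0.59), (array([-2., -4., -1.]), 0.51), (array([ -99., -445.,   -1.]), 0.29), (array([-67., -38., 101.]), 0.2)]
```

View pics/s11.png

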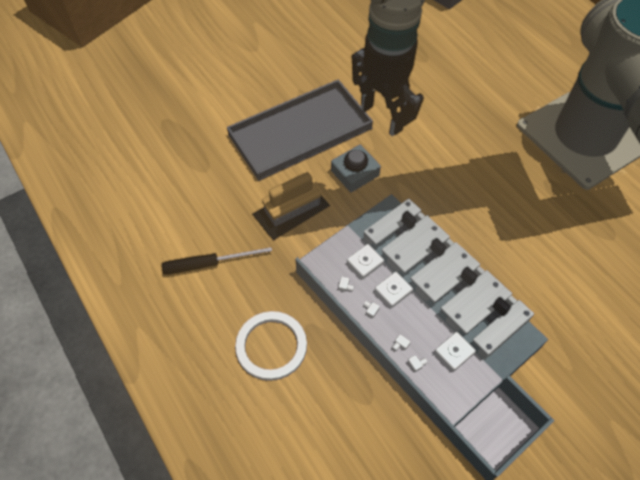

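View pics/t11.png

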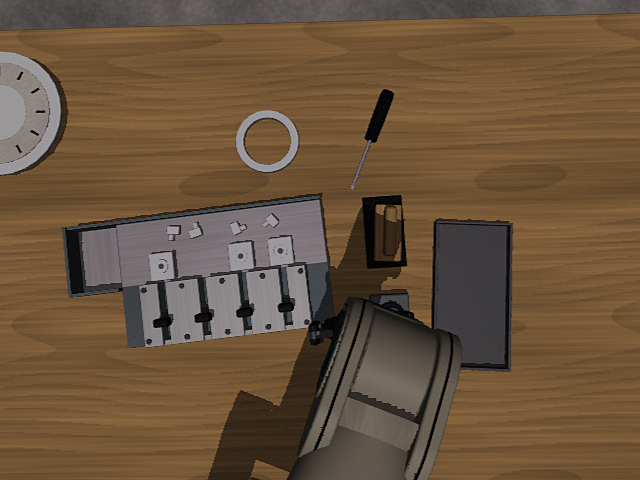

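```bash
python3 -c "
from h import *
s=monitor.state();P=np.array(s['tcp_pos']);R=np.array(s['ee_rot'])
i=cv2.imread('pics/s11.png')[40:150,330:440]; i=cv2.resize(i,None,fx=5,fy=5,interpolation=cv2.INTER_CUBIC)
for dz,col in ((-8,(0,0,255)),(11,(0,255,255)),(25,(255,0,255)),(60,(0,255,0))):
  for w in(-31,31):
    u=(proj('scene',P+[0,0,dz/1000]+R[:,2]*w/1000)[0]-[330,40]+.5)*5; cv2.circle(i,(int(u[0]),int(u[1])),4,col,-1)
cv2.imwrite('pics/q12.png',i)"
```

```text
(no output)
```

View pics/q12.png

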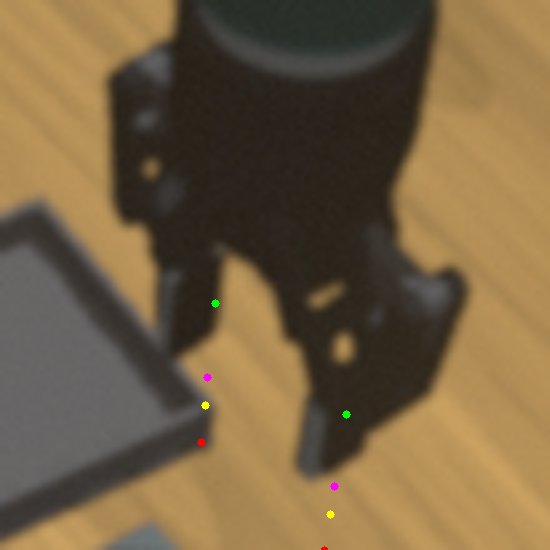

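```bash
python3 -c "
from h import *
need(jw(30,-108,60))
"
```

```text
t 20.15 tcp [ 462.7 -111.5  188.3] F [ 0.5 -0.  -0.6] w 85.0
phi 6.37 turn 0.02 shift now-frame [127.4 128.4 110. ] | after-turn frame [127.5 128.3 110.1] tilt 0.06
```

Call:
{"api": "drive_tool", "payload": {"moves": [[[58,21,0,27,0],[58,26,0,28,0],[58,27,0,28,0],[58,27,0,27,0],[58,26,20,0,0],[58,0,35,0,0],[58,0,37,0,0],[58,0,36,0,0]]]}}

```text
time_s: 20.82
tcp_pos: [0.5772, 0.0135, 0.059]
ee_rot: [[0.994, 0.002, -0.114], [0.114, 0.0, 0.994], [0.002, -1.0, -0.0]]
ft_force: [-0.2, -0.0, -0.4]
gripper_width: 0.0578
```

Call:
{"api": "drive_tool", "payload": {"moves": [[[58,0,12,0,0],[58,0,10,0,0],[58,0,6,0,0],[58,0,0,0,0],[58,0,0,0,0],[58,0,0,0,0],[58,0,0,0,0],[58,0,0,0,0]]]}}

```text
time_s: 21.48
tcp_pos: [0.5777, 0.0112, 0.0331]
ee_rot: [[0.994, 0.003, -0.11], [0.11, -0.0, 0.994], [0.003, -1.0, -0.001]]
ft_force: [0.3, -0.8, -0.5]
gripper_width: 0.0579
```

```bash
python3 -c "
from h import *
need(jw(30,-108,16));snap('scene','s13')
i=cv2.imread('pics/s13.png')[180:340,300:460]; cv2.imwrite('pics/q13.png',cv2.resize(cv2.convertScaleAbs(i,alpha=1.3),(600,600),interpolation=cv2.INTER_CUBIC))
"
```

```text
t 21.48 tcp [577.7  11.2  33.1] F [ 0.3 -0.8 -0.5] w 57.9
phi 6.34 turn -0.01 shift now-frame [-0.4 17.1  0.8] | after-turn frame [-0.3 17.1  0.8] tilt 0.15
```

View pics/q13.png

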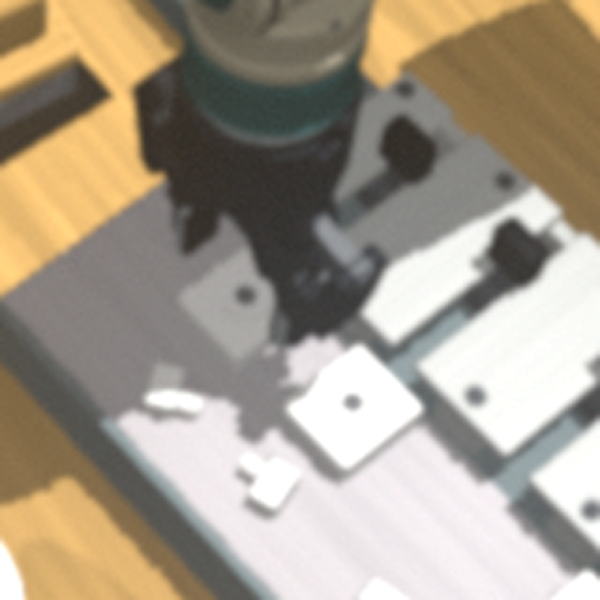

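Call:
{"api": "drive_tool", "payload": {"moves": [[[58,0,6,0,0],[58,0,5,0,0],[58,0,4,0,0],[58,0,2,0,0],[58,0,1,0,0],[58,0,0,0,0],[58,0,0,0,0],[58,0,0,0,0]]]}}

```text
time_s: 22.2
tcp_pos: [0.5767, 0.0114, 0.0139]
ee_rot: [[0.994, 0.0, -0.111], [0.111, -0.0, 0.994], [0.0, -1.0, -0.0]]
ft_force: [0.1, 0.3, 0.6]
gripper_width: 0.0578
```

```bash
python3 -c "
from h import *
need(jw(30,-108,16));snap('scene','s14')
i=cv2.imread('pics/s14.png')[180:340,300:460]; cv2.imwrite('pics/q14.png',cv2.resize(cv2.convertScaleAbs(i,alpha=1.7),(600,600),interpolation=cv2.INTER_CUBIC))
"
```

```text
t 22.2 tcp [576.7  11.4  13.9] F [0.1 0.3 0.6] w 57.8
phi 6.35 turn -0.0 shift now-frame [ 0.7 -2.1  0.5] | after-turn frame [ 0.7 -2.1  0.5] tilt 0.02
```

View pics/q14.png

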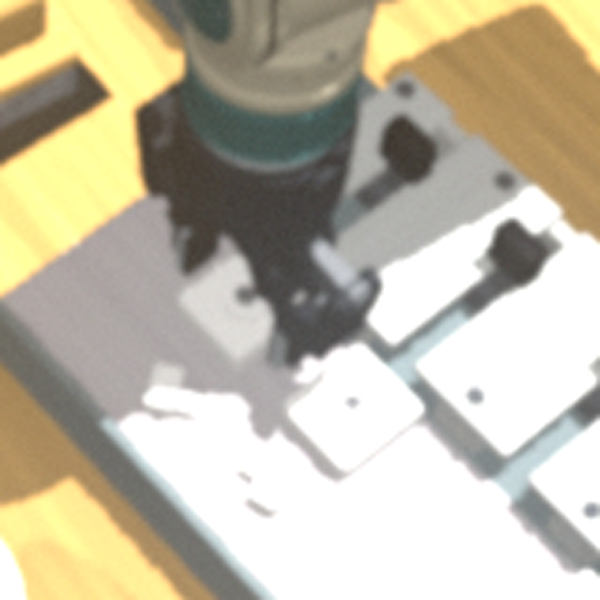

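Call:
{"api": "drive_tool", "payload": {"moves": [[[40,0,0,0,0],[30,0,0,0,0],[30,0,0,0,0],[30,0,0,0,0],[30,0,0,0,0],[30,0,0,0,0],[30,0,0,0,0],[30,0,0,0,0]]], "force": 40}}

```text
time_s: 22.92
tcp_pos: [0.577, 0.0114, 0.0142]
ee_rot: [[0.994, 0.001, -0.111], [0.111, -0.0, 0.994], [0.001, -1.0, -0.0]]
ft_force: [0.3, -1.0, 4.7]
gripper_width: 0.0429
```

Call:
{"api": "drive_tool", "payload": {"moves": [[[30,0,-3,0,0],[30,0,-8,0,0],[30,0,-15,0,0],[30,0,-20,0,0],[30,0,-25,0,0],[30,0,-15,0,0],[30,0,0,0,0],[30,0,0,0,0]]], "force": 60}}

```text
time_s: 23.58
tcp_pos: [0.5769, 0.0114, 0.1004]
ee_rot: [[0.994, 0.001, -0.111], [0.111, -0.0, 0.994], [0.001, -1.0, -0.0]]
ft_force: [-0.9, -1.2, -0.9]
gripper_width: 0.0427
```

```bash
python3 -c "
from h import *
t=tf(TR,np.array([.078,0,.1]))[0]; print(t)
need(t);snap('scene','s15')
i=cv2.imread('pics/s15.png')[140:340,300:500]; cv2.imwrite('pics/q15.png',cv2.resize(cv2.convertScaleAbs(i,alpha=1.5),(600,600),interpolation=cv2.INTER_CUBIC))
"
```

```text
[ 0.56892576 -0.34040231  0.1       ]
t 23.58 tcp [576.9  11.4 100.4] F [-0.9 -1.2 -0.9] w 42.7
phi 6.35 turn 0.0 shift now-frame [ -46.8    0.4 -348.8] | after-turn frame [ -46.8    0.4 -348.8] tilt 0.09
```

View pics/q15.png

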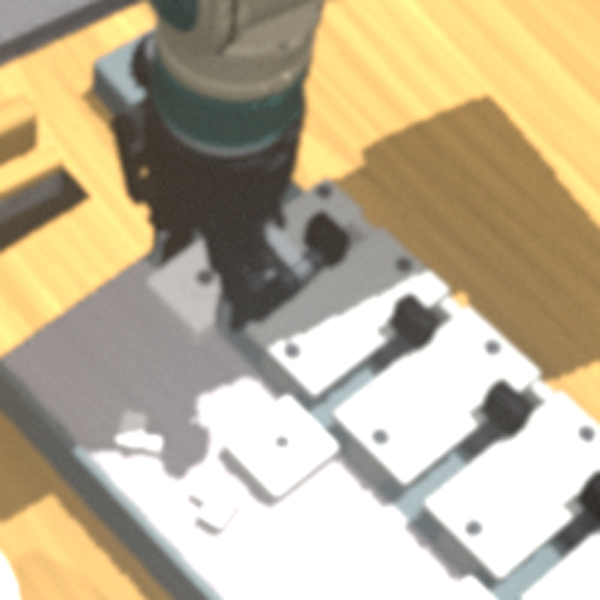

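Call:
{"api": "drive_tool", "payload": {"moves": [[[30,-3,0,-20,0],[30,-4,0,-33,0],[30,-5,0,-36,0],[30,-5,0,-36,0],[30,-5,0,-36,0],[30,-5,0,-36,0],[30,-5,0,-36,0],[30,-5,0,-36,0]]]}}

```text
time_s: 24.3
tcp_pos: [0.5674, -0.2607, 0.0972]
ee_rot: [[0.994, -0.004, -0.111], [0.111, 0.002, 0.994], [-0.003, -1.0, 0.003]]
ft_force: [0.3, -0.2, 0.0]
gripper_width: 0.0425
```

Call:
{"api": "drive_tool", "payload": {"moves": [[[30,-5,0,-36,0],[30,-5,0,-34,0],[30,0,0,-10,0],[30,0,0,0,0],[30,0,35,0,0],[30,0,35,0,0],[30,0,15,0,0],[30,0,10,0,0]]]}}

```text
time_s: 24.97
tcp_pos: [0.5649, -0.3362, -0.0]
ee_rot: [[0.994, -0.007, -0.112], [0.112, 0.006, 0.994], [-0.006, -1.0, 0.007]]
ft_force: [-0.6, 0.2, -0.9]
gripper_width: 0.0424
```

```bash
python3 -c "
from h import *
t=tf(TR,np.array([.078,0,-.02]))[0]; print(t)
need(t);snap('scene','s16')
i=cv2.imread('pics/s16.png')[40:200,220:420]; cv2.imwrite('pics/q16.png',cv2.resize(cv2.convertScaleAbs(i,alpha=1.3),(700,560),interpolation=cv2.INTER_CUBIC))
"
```

```text
[ 0.56892576 -0.34040231 -0.02      ]
t 24.97 tcp [ 564.9 -336.2   -0. ] F [-0.6  0.2 -0.9] w 42.4
phi 6.43 turn 0.08 shift now-frame [ 3.7 19.9 -4.7] | after-turn frame [ 3.5 20.  -4.6] tilt 0.53
```

View pics/q16.png

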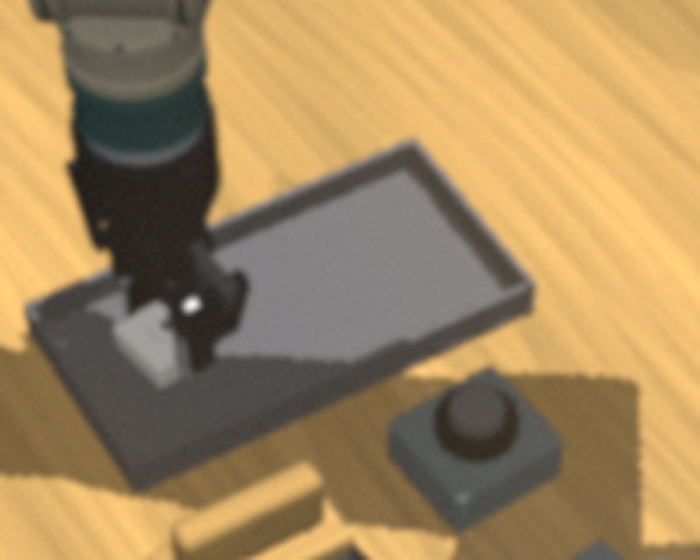

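Call:
{"api": "drive_tool", "payload": {"moves": [[[30,2,6,-3,0],[30,0,5,0,0],[30,0,4,0,0],[30,0,3,0,0],[30,0,1,0,0],[30,0,1,0,0],[30,0,0,0,0],[30,0,0,0,0]]]}}

```text
time_s: 25.68
tcp_pos: [0.5708, -0.3436, -0.0149]
ee_rot: [[0.994, 0.0, -0.111], [0.111, -0.0, 0.994], [0.0, -1.0, -0.0]]
ft_force: [0.1, -0.2, -0.5]
gripper_width: 0.0423
```

Call:
{"api": "drive_tool", "payload": {"moves": [[[30,0,1,0,0],[30,0,1,0,0],[30,0,1,0,0],[30,0,1,0,0],[30,0,1,0,0],[30,0,1,0,0],[30,0,0,0,0],[30,0,0,0,0]]]}}

```text
time_s: 26.35
tcp_pos: [0.5706, -0.3434, -0.0206]
ee_rot: [[0.994, -0.0, -0.111], [0.111, -0.0, 0.994], [-0.0, -1.0, -0.0]]
ft_force: [-0.9, 0.6, 5.2]
gripper_width: 0.0425
```

Call:
{"api": "drive_tool", "payload": {"moves": [[[60,0,0,0,0],[60,0,0,0,0],[60,0,-5,0,0],[60,0,-20,0,0],[60,0,-35,0,0],[60,0,-35,0,0],[60,0,-30,0,0],[60,0,0,0,0]]]}}

```text
time_s: 27.02
tcp_pos: [0.5754, -0.3468, 0.1121]
ee_rot: [[0.994, 0.011, -0.111], [0.111, -0.008, 0.994], [0.01, -1.0, -0.009]]
ft_force: [1.2, -1.3, 1.0]
gripper_width: 0.0603
```

```bash
python3 -c "
from h import *
need(jw(30,-36,105));snap('scene','s17')
i=cv2.imread('pics/s17.png')[40:400,220:540]; cv2.imwrite('pics/q17.png',cv2.resize(i,None,fx=1.6,fy=1.6,interpolation=cv2.INTER_CUBIC))
print([(np.round(tf(np.linalg.inv(J),np.array(d['location']))[0]*1000),round(d['conf'],2)) for d in finder.tip_of('scene','cover1')])
"
```

```text
t 27.02 tcp [ 575.4 -346.8  112.1] F [ 1.2 -1.3  1. ] w 60.3
phi 6.35 turn 0.0 shift now-frame [ 41.5   3.5 428.4] | after-turn frame [ 41.6   7.1 428.4] tilt 0.79
[(array([ 30., 105.,  52.]), 0.86), (array([ 30., -37.,  46.]), 0.71), (array([ -17., -460.,   12.]), 0.56)]
```

View pics/q17.png

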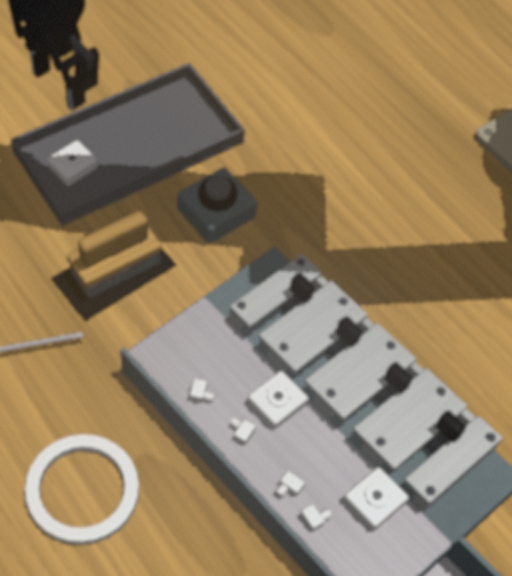

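Call:
{"api": "drive_tool", "payload": {"moves": [[[58,3,0,20,0],[58,3,0,34,0],[58,4,0,36,0],[58,4,0,36,0],[58,4,0,36,0],[58,4,0,36,0],[58,4,0,36,0],[58,4,0,36,0]]]}}

```text
time_s: 27.78
tcp_pos: [0.5687, -0.0697, 0.1017]
ee_rot: [[0.994, -0.003, -0.11], [0.11, 0.001, 0.994], [-0.003, -1.0, 0.001]]
ft_force: [0.7, 0.1, 0.7]
gripper_width: 0.0581
```

Call:
{"api": "drive_tool", "payload": {"moves": [[[58,4,0,36,0],[58,4,0,36,0],[58,4,0,36,0],[58,4,0,34,0],[58,0,0,12,0],[58,0,30,0,0],[58,0,20,0,0],[58,0,0,0,0]]]}}

```text
time_s: 28.45
tcp_pos: [0.5639, 0.083, 0.0481]
ee_rot: [[0.994, -0.011, -0.111], [0.111, -0.001, 0.994], [-0.011, -1.0, 0.0]]
ft_force: [-0.5, 0.3, -1.0]
gripper_width: 0.0579
```

```bash
python3 -c "
from h import *
need(jw(30,-36,14));snap('scene','s18')
i=cv2.imread('pics/s18.png')[180:340,320:480]; cv2.imwrite('pics/q18.png',cv2.resize(cv2.convertScaleAbs(i,alpha=1.5),(600,600),interpolation=cv2.INTER_CUBIC))
print([(np.round(tf(np.linalg.inv(J),np.array(d['location']))[0]*1000),round(d['conf'],2)) for d in finder.tip_of('scene','cover1')])
"
```

```text
t 28.45 tcp [563.9  83.   48.1] F [-0.5  0.3 -1. ] w 57.9
phi 6.39 turn 0.04 shift now-frame [ 5.8 34.  -0.1] | after-turn frame [ 5.4 34.1 -0.1] tilt 0.64
[(array([ 29., -35.,  47.]), 0.93), (array([ -15., -455.,   12.]), 0.76), (array([ 32., 102.,  48.]), 0.66), (array([  31., -303.,    4.]), 0.53)]
```

View pics/q18.png

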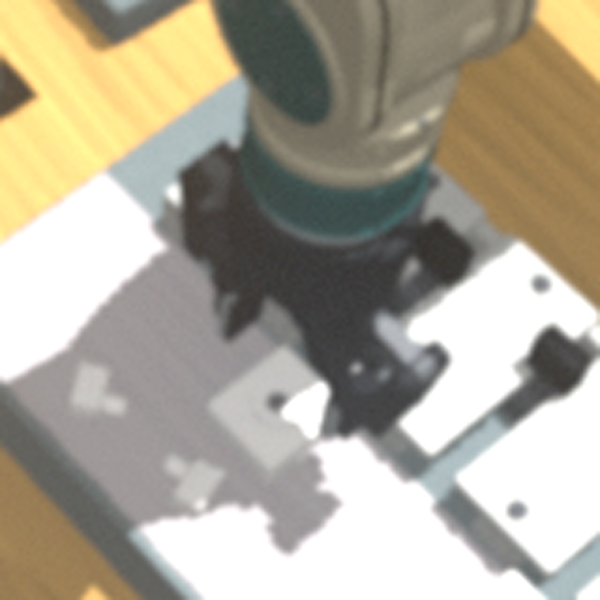

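Call:
{"api": "drive_tool", "payload": {"moves": [[[58,0,10,0,0],[58,0,10,0,0],[58,0,8,0,0],[58,0,6,0,0],[58,0,4,0,0],[58,0,1,0,0],[58,0,0,0,0],[58,0,0,0,0]]]}}

```text
time_s: 29.22
tcp_pos: [0.5697, 0.0831, 0.0149]
ee_rot: [[0.994, 0.0, -0.111], [0.111, -0.0, 0.994], [0.0, -1.0, -0.0]]
ft_force: [0.3, 0.3, 0.5]
gripper_width: 0.0578
```

Call:
{"api": "drive_tool", "payload": {"moves": [[[40,0,0,0,0],[30,0,0,0,0],[30,0,0,0,0],[30,0,0,0,0],[30,0,0,0,0],[30,0,0,0,0],[30,0,0,0,0],[30,0,0,0,0]]]}}

```text
time_s: 29.88
tcp_pos: [0.5704, 0.0832, 0.0156]
ee_rot: [[0.994, 0.002, -0.111], [0.111, 0.0, 0.994], [0.002, -1.0, -0.0]]
ft_force: [-0.4, 0.3, 5.6]
gripper_width: 0.0426
```

Call:
{"api": "drive_tool", "payload": {"moves": [[[30,0,-3,0,0],[30,0,-8,0,0],[30,0,-15,0,0],[30,0,-25,0,0],[30,0,-25,0,0],[30,0,-10,0,0],[30,0,0,0,0],[30,-5,0,-20,0]]]}}

```text
time_s: 30.55
tcp_pos: [0.5675, 0.0648, 0.101]
ee_rot: [[0.993, 0.002, -0.114], [0.114, 0.002, 0.993], [0.002, -1.0, 0.001]]
ft_force: [-0.9, -0.5, -1.1]
gripper_width: 0.0424
```

Call:
{"api": "drive_tool", "payload": {"moves": [[[30,-10,0,-33,0],[30,-10,0,-33,0],[30,-11,0,-36,0],[30,-11,0,-36,0],[30,-11,0,-36,0],[30,-11,0,-36,0],[30,-11,0,-36,0],[30,-11,0,-36,0]]]}}

```text
time_s: 31.22
tcp_pos: [0.5104, -0.228, 0.0988]
ee_rot: [[0.994, -0.003, -0.111], [0.111, 0.002, 0.994], [-0.002, -1.0, 0.002]]
ft_force: [0.6, 0.8, -1.1]
gripper_width: 0.0423
```

Call:
{"api": "drive_tool", "payload": {"moves": [[[30,-11,0,-36,0],[30,-11,0,-35,0],[30,-8,0,-25,0],[30,-4,0,-11,0],[30,0,0,0,0],[30,0,25,0,0],[30,0,35,0,0],[30,0,20,0,0]]]}}

```text
time_s: 31.88
tcp_pos: [0.4889, -0.3341, 0.0174]
ee_rot: [[0.994, -0.003, -0.112], [0.112, 0.004, 0.994], [-0.003, -1.0, 0.004]]
ft_force: [-1.4, 0.2, -1.4]
gripper_width: 0.0419
```

```bash
python3 -c "
from h import *
t=tf(TR,np.array([0,0,-.02]))[0]; print(t)
need(t);snap('scene','s19')
i=cv2.imread('pics/s19.png')[40:200,220:420]; cv2.imwrite('pics/q19.png',cv2.resize(cv2.convertScaleAbs(i,alpha=1.3),(700,560),interpolation=cv2.INTER_CUBIC))
"
```

```text
[ 0.491 -0.337 -0.02 ]
t 31.88 tcp [ 488.9 -334.1   17.4] F [-1.4  0.2 -1.4] w 41.9
phi 6.41 turn 0.06 shift now-frame [ 1.9 37.4 -3.3] | after-turn frame [ 1.8 37.4 -3.1] tilt 0.28
```

View pics/q19.png

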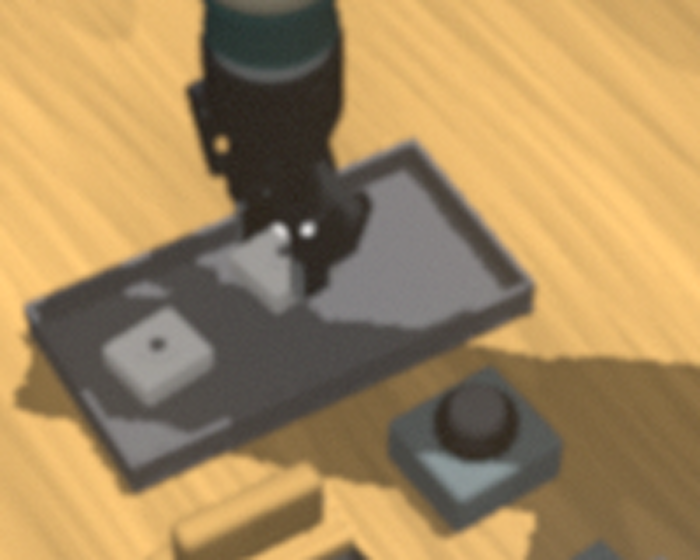

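Call:
{"api": "drive_tool", "payload": {"moves": [[[30,0,10,0,0],[30,0,10,0,0],[30,0,8,0,0],[30,0,6,0,0],[30,0,3,0,0],[30,0,1,0,0],[30,0,1,0,0],[30,0,0,0,0]]]}}

```text
time_s: 32.6
tcp_pos: [0.4908, -0.3376, -0.0179]
ee_rot: [[0.994, 0.001, -0.11], [0.11, -0.001, 0.994], [0.001, -1.0, -0.001]]
ft_force: [-0.9, 0.8, -0.6]
gripper_width: 0.0424
```

Call:
{"api": "drive_tool", "payload": {"moves": [[[30,0,1,0,0],[30,0,1,0,0],[30,0,1,0,0],[30,0,0,0,0],[60,0,0,0,0],[60,0,0,0,0],[60,0,0,0,0],[60,0,-6,0,0]]]}}

```text
time_s: 33.27
tcp_pos: [0.4894, -0.3363, -0.0164]
ee_rot: [[0.994, -0.002, -0.111], [0.111, 0.002, 0.994], [-0.002, -1.0, 0.002]]
ft_force: [-0.3, 1.7, -0.3]
gripper_width: 0.0601
```

```bash
python3 -c "
from h import *
print(jw(31,107,.1));
need(jw(31,107,110))
"
```

```text
[5.54475431e-01 2.25772187e-01 1.00000000e-04]
t 33.27 tcp [ 489.4 -336.3  -16.4] F [-0.3  1.7 -0.3] w 60.1
phi 6.34 turn -0.01 shift now-frame [ 126.5 -125.6  551.7] | after-turn frame [ 126.8 -126.4  551.5] tilt 0.15
```

Call:
{"api": "drive_tool", "payload": {"moves": [[[60,0,-25,0,0],[60,0,-35,0,0],[60,0,-35,0,0],[60,4,-25,18,0],[60,7,0,32,0],[60,9,0,38,0],[60,9,0,39,0],[60,9,0,39,0]]]}}

```text
time_s: 33.93
tcp_pos: [0.51, -0.1668, 0.1054]
ee_rot: [[0.994, 0.001, -0.109], [0.109, -0.0, 0.994], [0.001, -1.0, -0.0]]
ft_force: [0.4, -0.0, 0.7]
gripper_width: 0.0601
```

Call:
{"api": "drive_tool", "payload": {"moves": [[[60,9,0,39,0],[60,9,0,39,0],[60,9,0,39,0],[60,9,0,39,0],[60,9,0,39,0],[60,9,0,39,0],[60,9,0,39,0],[60,9,0,39,0]]]}}

```text
time_s: 34.6
tcp_pos: [0.5468, 0.1521, 0.1051]
ee_rot: [[0.994, 0.0, -0.111], [0.111, -0.0, 0.994], [0.0, -1.0, -0.0]]
ft_force: [0.5, -0.2, 0.2]
gripper_width: 0.0596
```

Call:
{"api": "drive_tool", "payload": {"moves": [[[60,9,0,37,0],[60,7,0,28,0],[60,2,0,10,0],[60,0,0,0,0],[60,0,30,0,0],[60,0,25,0,0],[60,0,0,0,0],[60,0,0,0,0]]]}}

```text
time_s: 35.27
tcp_pos: [0.5544, 0.2245, 0.0483]
ee_rot: [[0.994, -0.005, -0.109], [0.109, -0.002, 0.994], [-0.005, -1.0, -0.001]]
ft_force: [-0.8, 0.5, 0.1]
gripper_width: 0.0599
```

```bash
python3 -c "
from h import *
need(jw(31,107,15));snap('scene','s20')
i=cv2.imread('pics/s20.png')[250:410,400:560]; cv2.imwrite('pics/q20.png',cv2.resize(cv2.convertScaleAbs(i,alpha=1.5),(600,600),interpolation=cv2.INTER_CUBIC))
for c in ('scene','top'):
 if c=='top': snap(c,'t20')
 print([(np.round(tf(np.linalg.inv(J),np.array(d['location']))[0]*1000),round(d['conf'],2)) for d in finder.tip_of(c,'cover1')])
"
```

```text
t 35.27 tcp [554.4 224.5  48.3] F [-0.8  0.5  0.1] w 59.9
phi 6.25 turn -0.1 shift now-frame [ 0.4 33.3  1.3] | after-turn frame [ 0.2 33.3  1.3] tilt 0.29
[(array([ -17., -459.,   11.]), 0.97), (array([ 30., 102.,  48.]), 0.91), (array([ -97., -448.,   12.]), 0.86), (array([82., 42., 49.]), 0.32)]
[(array([ 28., 108.,  48.]), 0.73), (array([ -15., -462.,   14.]), 0.67), (array([-72.,  38., 102.]), 0.65)]
```

View pics/q20.png

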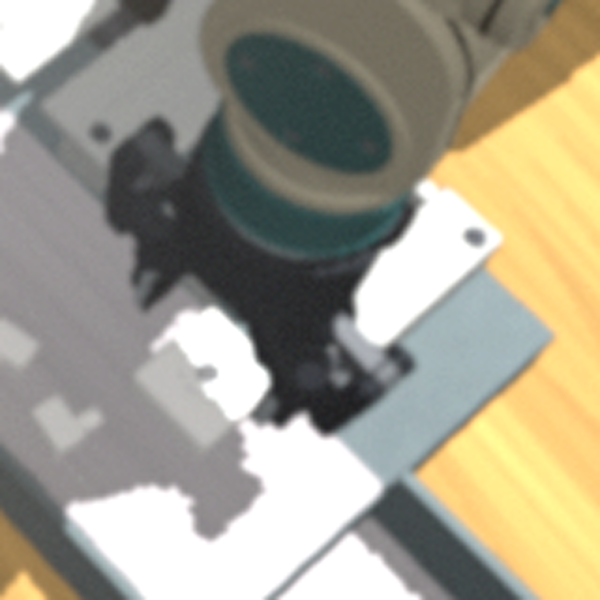

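Aligned; descend and close.

Call:
{"api": "drive_tool", "payload": {"moves": [[[60,0,10,0,0],[60,0,10,0,0],[60,0,8,0,0],[60,0,5,0,0],[60,0,2,0,0],[60,0,1,0,0],[60,0,0,0,0],[60,0,0,0,0]]]}}

```text
time_s: 36.13
tcp_pos: [0.5568, 0.2267, 0.0138]
ee_rot: [[0.994, 0.0, -0.111], [0.111, 0.0, 0.994], [0.0, -1.0, 0.0]]
ft_force: [-0.0, -0.3, -0.1]
gripper_width: 0.0597
```

Call:
{"api": "drive_tool", "payload": {"moves": [[[40,0,0,0,0],[30,0,0,0,0],[30,0,0,0,0],[30,0,0,0,0],[30,0,0,0,0],[30,0,0,0,0],[30,0,0,0,0],[30,0,0,0,0]]]}}

```text
time_s: 36.8
tcp_pos: [0.5574, 0.2268, 0.0145]
ee_rot: [[0.994, 0.002, -0.111], [0.111, 0.0, 0.994], [0.002, -1.0, 0.0]]
ft_force: [0.3, -0.8, 4.5]
gripper_width: 0.0423
```

```bash
python3 -c "
from h import *
t=tf(TR,np.array([-.078,0,.1]))[0]; print(t)
need(t)"
```

```text
[ 0.41307424 -0.33359769  0.1       ]
t 36.8 tcp [557.4 226.8  14.5] F [ 0.3 -0.8  4.5] w 42.3
phi 6.35 turn -0.0 shift now-frame [-205.3  -86.  -541. ] | after-turn frame [-205.4  -85.5 -541. ] tilt 0.1
```

Call:
{"api": "drive_tool", "payload": {"moves": [[[30,0,-3,0,0],[30,0,-8,0,0],[30,0,-15,0,0],[30,0,-25,0,0],[30,0,-25,0,0],[30,0,-10,0,0],[30,-3,0,-8,0],[30,-8,0,-20,0]]]}}

```text
time_s: 37.47
tcp_pos: [0.5497, 0.1986, 0.1]
ee_rot: [[0.994, 0.002, -0.113], [0.113, 0.001, 0.994], [0.003, -1.0, 0.001]]
ft_force: [0.2, -0.9, -0.4]
gripper_width: 0.0423
```

Call:
{"api": "drive_tool", "payload": {"moves": [[[30,-12,0,-32,0],[30,-14,0,-36,0],[30,-14,0,-36,0],[30,-14,0,-36,0],[30,-14,0,-36,0],[30,-14,0,-36,0],[30,-14,0,-36,0],[30,-14,0,-36,0]]]}}

```text
time_s: 38.13
tcp_pos: [0.4679, -0.0983, 0.098]
ee_rot: [[0.994, -0.003, -0.111], [0.111, 0.001, 0.994], [-0.003, -1.0, 0.001]]
ft_force: [1.1, 0.3, -0.0]
gripper_width: 0.0427
```

Call:
{"api": "drive_tool", "payload": {"moves": [[[30,-14,0,-36,0],[30,-14,0,-36,0],[30,-14,0,-36,0],[30,-14,0,-36,0],[30,-12,0,-36,0],[30,-12,0,-32,0],[30,-4,0,-11,0],[30,0,0,-6,0]]]}}

```text
time_s: 38.8
tcp_pos: [0.4104, -0.335, 0.0981]
ee_rot: [[0.994, -0.002, -0.107], [0.107, 0.002, 0.994], [-0.002, -1.0, 0.002]]
ft_force: [-0.8, 0.7, -1.0]
gripper_width: 0.0422
```

```bash
python3 -c "
from h import *
t=tf(TR,np.array([-.078,0,-.02]))[0]; print(t)
need(t)"
```

```text
[ 0.41307424 -0.33359769 -0.02      ]
t 38.8 tcp [ 410.4 -335.    98.1] F [-0.8  0.7 -1. ] w 42.2
phi 6.14 turn -0.21 shift now-frame [  3.  118.1   0.9] | after-turn frame [  2.8 118.1   1.1] tilt 0.16
```

Call:
{"api": "drive_tool", "payload": {"moves": [[[30,2,20,0,0],[30,0,35,0,0],[30,0,30,0,0],[30,0,15,0,0],[30,0,10,0,0],[30,0,4,0,0],[30,0,0,0,0],[30,0,0,0,0]]]}}

```text
time_s: 39.47
tcp_pos: [0.4152, -0.3336, -0.0137]
ee_rot: [[0.994, 0.001, -0.111], [0.111, -0.001, 0.994], [0.001, -1.0, -0.001]]
ft_force: [-0.9, 0.4, -0.7]
gripper_width: 0.0423
```

```bash
python3 -c "
from h import *
t=tf(TR,np.array([-.078,0,-.02]))[0]; print(t)
need(t);snap('scene','s21')
i=cv2.imread('pics/s21.png')[40:200,220:420]; cv2.imwrite('pics/q21.png',cv2.resize(cv2.convertScaleAbs(i,alpha=1.3),(700,560),interpolation=cv2.INTER_CUBIC))
"
```

```text
[ 0.41307424 -0.33359769 -0.02      ]
t 39.47 tcp [ 415.2 -333.6  -13.7] F [-0.9  0.4 -0.7] w 42.3
phi 6.39 turn 0.04 shift now-frame [-2.2  6.3  0.3] | after-turn frame [-2.1  6.3  0.3] tilt 0.05
```

View pics/q21.png

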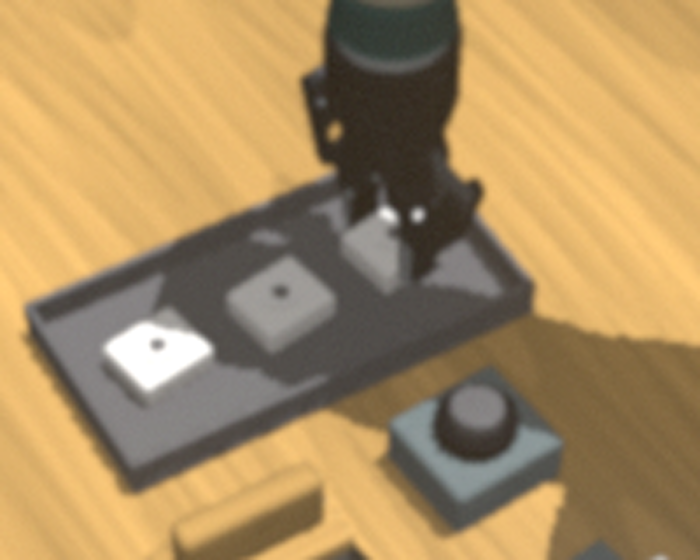

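Call:
{"api": "drive_tool", "payload": {"moves": [[[30,0,2,0,0],[30,0,2,0,0],[30,0,1,0,0],[30,0,1,0,0],[30,0,1,0,0],[30,0,0,0,0],[30,0,0,0,0],[30,0,0,0,0]]]}}

```text
time_s: 40.18
tcp_pos: [0.4147, -0.3338, -0.0205]
ee_rot: [[0.994, 0.0, -0.11], [0.11, -0.0, 0.994], [0.0, -1.0, -0.0]]
ft_force: [-0.2, -0.0, 5.0]
gripper_width: 0.0428
```

Call:
{"api": "drive_tool", "payload": {"moves": [[[60,0,0,0,0],[60,0,0,0,0],[60,0,-5,0,0],[60,0,-20,0,0],[60,0,-35,0,0],[60,0,-35,0,0],[60,0,-35,0,0],[60,0,-10,0,0]]]}}

```text
time_s: 40.85
tcp_pos: [0.4175, -0.3365, 0.1249]
ee_rot: [[0.994, 0.007, -0.111], [0.111, -0.007, 0.994], [0.006, -1.0, -0.008]]
ft_force: [2.4, -0.6, 0.6]
gripper_width: 0.0604
```

```bash
python3 -c "
from h import *
st();snap('scene','s22');snap('top','t22')
for c in ('scene','top'):
 print('covers in tray',[(np.round(tf(np.linalg.inv(TR),np.array(d['location']))[0]*1000),round(d['conf'],2)) for d in finder.tip_of(c,'cover1')])
 print('scr',[(np.round(tf(np.linalg.inv(J),np.array(d['location']))[0]*1000),round(d['conf'],2)) for d in finder.tip_of(c,'scrap1')])
 print('brush',[(np.round(np.array(d['location'])*1000),round(d['conf'],2)) for d in finder.tip_of(c,'brush')])
"
```

```text
t 40.85 tcp [ 417.5 -336.5  124.9] F [ 2.4 -0.6  0.6] w 60.4
covers in tray [(array([-80.,  -4.,  16.]), 0.83), (array([ 1., -2.,  9.]), 0.81), (array([80.,  1., 12.]), 0.74), (array([-37., 404., 100.]), 0.32)]
scr [(array([ 80., -28.,  48.]), 0.74), (array([ 85., -99.,  45.]), 0.62), (array([82., 42., 47.]), 0.62), (array([96., 80., 45.]), 0.55)]
brush [(array([ 604., -180.,    2.]), 0.73)]
covers in tray [(array([-1., -3., 12.]), 0.75), (array([81., -3., 14.]), 0.56), (array([-79.,   1.,  13.]), 0.56)]
scr [(array([83., 44., 51.]), 0.63), (array([97., 80., 48.]), 0.6), (array([ 85., -97.,  49.]), 0.5), (array([ 76., -33.,  46.]), 0.5)]
brush [(array([ 608., -180.,    3.]), 0.87)]
```

View pics/s22.png

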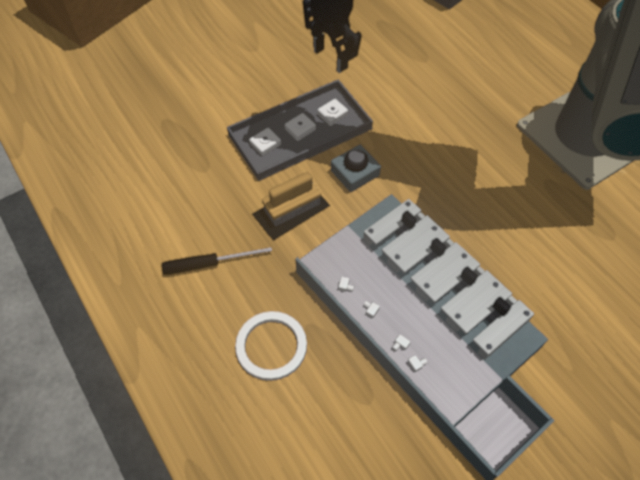

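Call:
{"api": "drive_tool", "payload": {"moves": [[[60,0,0,0,3.4],[60,0,0,0,3.4],[50,28,0,23,0],[46,32,0,26,0],[46,32,0,26,0],[46,32,0,26,0],[46,32,0,26,0],[46,32,0,26,0]]]}}

```text
time_s: 41.92
tcp_pos: [0.6042, -0.1802, 0.117]
ee_rot: [[1.0, -0.003, 0.008], [-0.008, 0.001, 1.0], [-0.003, -1.0, 0.001]]
ft_force: [0.1, -0.4, -0.5]
gripper_width: 0.0459
```

Call:
{"api": "drive_tool", "payload": {"moves": [[[46,0,20,0,0],[46,0,10,0,0],[46,0,0,0,0],[46,0,0,0,0],[46,0,0,0,0],[46,0,0,0,0],[46,0,0,0,0],[46,0,0,0,0]]]}}

```text
time_s: 42.58
tcp_pos: [0.6039, -0.1829, 0.0896]
ee_rot: [[1.0, 0.001, 0.009], [-0.009, -0.001, 1.0], [0.001, -1.0, -0.001]]
ft_force: [0.2, -0.2, -0.1]
gripper_width: 0.0459
```

```bash
python3 -c "
from h import *
need((.606,-.181,.06),-.5);snap('scene','s23');snap('top','t23')
i=cv2.imread('pics/s23.png')[100:260,220:380]; a=cv2.resize(cv2.convertScaleAbs(i,alpha=1.5),(400,400),interpolation=cv2.INTER_CUBIC)
i=cv2.imread('pics/t23.png')[170:290,330:450]; b=cv2.resize(cv2.convertScaleAbs(i,alpha=1.5),(400,400),interpolation=cv2.INTER_CUBIC)
cv2.imwrite('pics/q23.png',np.hstack([a,b]))
"
```

```text
t 42.58 tcp [ 603.9 -182.9   89.6] F [ 0.2 -0.2 -0.1] w 45.9
phi -0.52 turn -0.02 shift now-frame [ 2.  29.7  1.9] | after-turn frame [ 2.1 29.6  1.9] tilt 0.08
```

View pics/q23.png

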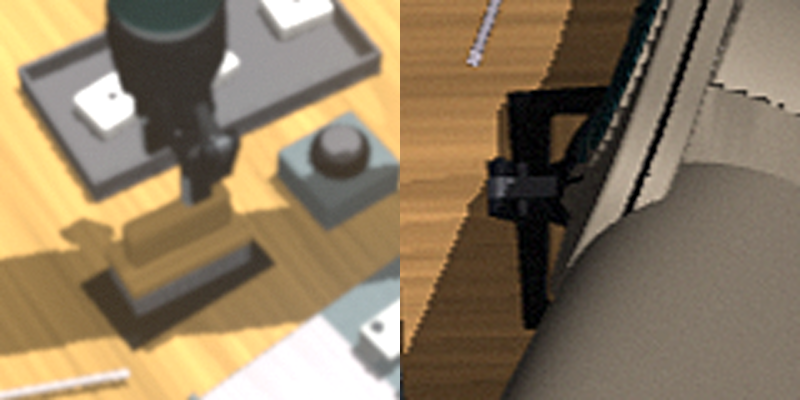

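Call:
{"api": "drive_tool", "payload": {"moves": [[[46,2,10,1,0],[46,0,15,1,0],[46,0,5,0,0],[46,0,0,0,0],[46,0,0,0,0],[46,0,0,0,0],[46,0,0,0,0],[46,0,0,0,0]]]}}

```text
time_s: 43.35
tcp_pos: [0.6065, -0.1803, 0.0595]
ee_rot: [[1.0, 0.001, 0.008], [-0.008, -0.001, 1.0], [0.001, -1.0, -0.001]]
ft_force: [0.2, -0.1, 0.3]
gripper_width: 0.046
```

```bash
python3 -c "
from h import *
need((.606,-.181,.021),-.5);snap('scene','s24');snap('top','t24')
i=cv2.imread('pics/s24.png')[120:240,240:360]; a=cv2.resize(cv2.convertScaleAbs(i,alpha=1.5),(600,600),interpolation=cv2.INTER_CUBIC)
cv2.imwrite('pics/q24.png',a)
"
```

```text
t 43.35 tcp [ 606.5 -180.3   59.5] F [ 0.2 -0.1  0.3] w 46.0
phi -0.45 turn 0.05 shift now-frame [-0.5 38.5 -0.6] | after-turn frame [-0.5 38.5 -0.7] tilt 0.08
```

View pics/q24.png

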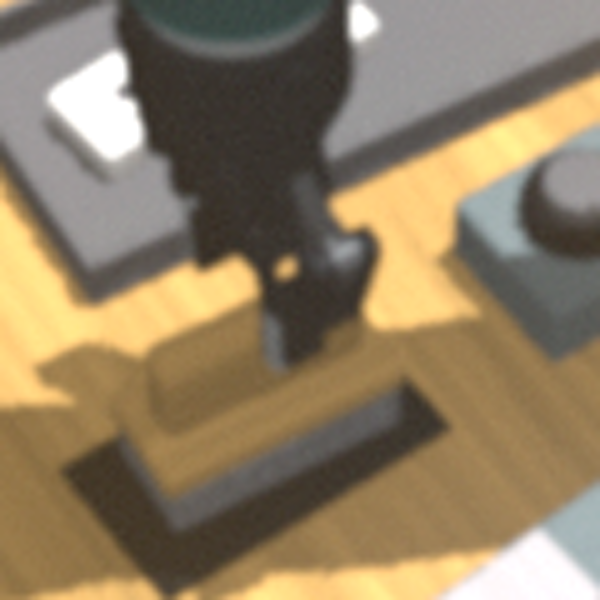

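Call:
{"api": "drive_tool", "payload": {"moves": [[[46,0,12,0,0],[46,0,12,0,0],[46,0,8,0,0],[46,0,5,0,0],[46,0,2,0,0],[46,0,0,0,0],[46,0,0,0,0],[46,0,0,0,0]]]}}

```text
time_s: 44.12
tcp_pos: [0.6063, -0.1803, 0.0201]
ee_rot: [[1.0, 0.001, 0.008], [-0.008, -0.0, 1.0], [0.001, -1.0, -0.0]]
ft_force: [-1.0, 1.0, 0.3]
gripper_width: 0.046
```

Call:
{"api": "drive_tool", "payload": {"moves": [[[30,0,0,0,0],[8,0,0,0,0],[8,0,0,0,0],[8,0,0,0,0],[8,0,0,0,0],[8,0,0,0,0],[8,0,0,0,0],[8,0,0,0,0]]], "force": 80}}

```text
time_s: 44.78
tcp_pos: [0.6059, -0.1802, 0.0199]
ee_rot: [[1.0, 0.0, 0.008], [-0.008, -0.0, 1.0], [0.0, -1.0, -0.0]]
ft_force: [-0.4, 0.0, 0.0]
gripper_width: 0.019
```

Call:
{"api": "drive_tool", "payload": {"moves": [[[8,0,-10,0,0],[8,0,-20,0,0],[8,0,-30,0,0],[8,0,-30,0,0],[8,0,0,0,-3.4],[8,0,0,0,-3.4],[8,0,0,0,0],[8,0,0,0,0]]]}}

```text
time_s: 45.45
tcp_pos: [0.6054, -0.1799, 0.1098]
ee_rot: [[0.994, -0.001, -0.109], [0.109, 0.0, 0.994], [-0.0, -1.0, 0.0]]
ft_force: [0.2, 0.0, -1.1]
gripper_width: 0.0187
```

```bash
python3 -c "
from h import *
need(jw(60,-155,80));snap('scene','s25')
i=cv2.imread('pics/s25.png')[80:330,220:470]; a=cv2.resize(cv2.convertScaleAbs(i,alpha=1.5),(600,600),interpolation=cv2.INTER_CUBIC)
cv2.imwrite('pics/q25.png',a)
"
```

```text
t 45.45 tcp [ 605.4 -179.9  109.8] F [ 0.2  0.  -1.1] w 18.7
phi 6.27 turn -0.08 shift now-frame [ 23.   29.8 146.8] | after-turn frame [ 23.2  29.8 146.8] tilt 0.03
```

View pics/q25.png

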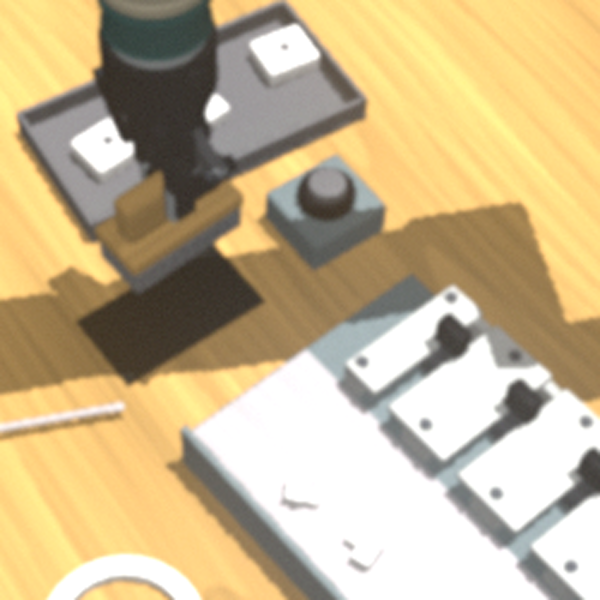

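Call:
{"api": "drive_tool", "payload": {"moves": [[[8,4,0,20,0],[8,5,0,30,0],[8,6,0,36,0],[8,6,0,36,0],[8,4,0,25,0],[8,0,0,0,0],[8,0,20,0,0],[8,0,10,0,0]]]}}

```text
time_s: 46.17
tcp_pos: [0.6137, -0.0307, 0.0783]
ee_rot: [[0.994, -0.001, -0.111], [0.111, -0.0, 0.994], [-0.001, -1.0, 0.0]]
ft_force: [-0.7, -0.1, -2.2]
gripper_width: 0.0189
```

Call:
{"api": "drive_tool", "payload": {"moves": [[[8,0,6,0,0],[8,0,4,0,0],[8,0,0,0,0],[8,0,0,0,0],[8,0,0,0,0],[8,0,0,0,0],[8,0,0,0,0],[8,0,0,0,0]]]}}

```text
time_s: 46.83
tcp_pos: [0.6148, -0.0313, 0.0703]
ee_rot: [[0.994, 0.001, -0.11], [0.11, -0.0, 0.994], [0.001, -1.0, -0.0]]
ft_force: [-0.2, 0.8, -1.4]
gripper_width: 0.0187
```

```bash
python3 -c "
from h import *
need(jw(62,-155,57));snap('scene','s26');snap('top','t26')
i=cv2.imread('pics/s26.png')[170:320,280:430]; a=cv2.resize(cv2.convertScaleAbs(i,alpha=1.5),(400,400),interpolation=cv2.INTER_CUBIC)
i=cv2.imread('pics/t26.png')[160:290,220:350]; b=cv2.resize(cv2.convertScaleAbs(i,alpha=1.5),(400,400),interpolation=cv2.INTER_CUBIC)
cv2.imwrite('pics/q26.png',np.hstack([a,b]))
"
```

```text
t 46.83 tcp [614.8 -31.3  70.3] F [-0.2  0.8 -1.4] w 18.7
phi 6.34 turn -0.01 shift now-frame [-0.5 13.3  0.2] | after-turn frame [-0.5 13.3  0.2] tilt 0.05
```

View pics/q26.png

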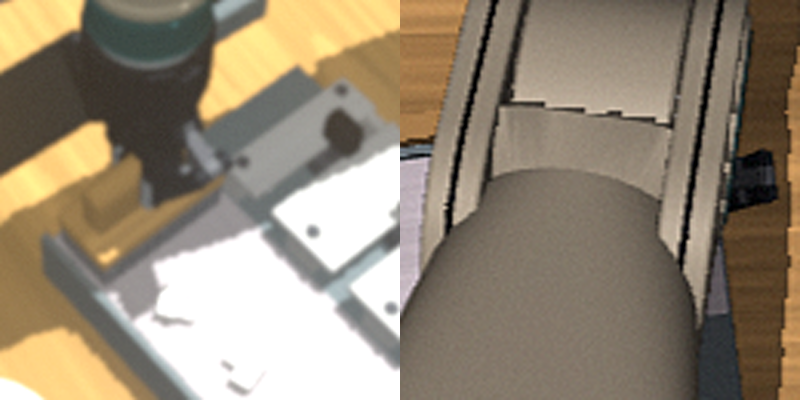

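```bash
python3 -c "
from h import *
b=(290,190,400,300);s=5.4
i=cv2.imread('pics/s26.png')[b[1]:b[3],b[0]:b[2]]; i=cv2.resize(cv2.convertScaleAbs(i,alpha=1.3),None,fx=s,fy=s,interpolation=cv2.INTER_CUBIC)
def w(L,col):
  uv=(proj('scene',tf(J,np.array(L,float)/1000))-[b[0]-.5,b[1]-.5])*s; cv2.polylines(i,[np.round(uv).astype(np.int32)],True,col,1)
w(rect(116,128,-190,276,52),(0,0,255));w(rect(0,116,-190,190,40),(0,0,255))
for z,c in ((53,(255,0,0)),(91,(0,255,0))): w(rect(62-52,62+52,-155-24,-155+24,z),c)
w(rect(62-43,62+43,-165,-145,131),(255,255,0))
cv2.imwrite('pics/q27.png',i)
"
```

```text
(no output)
```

View pics/q27.png

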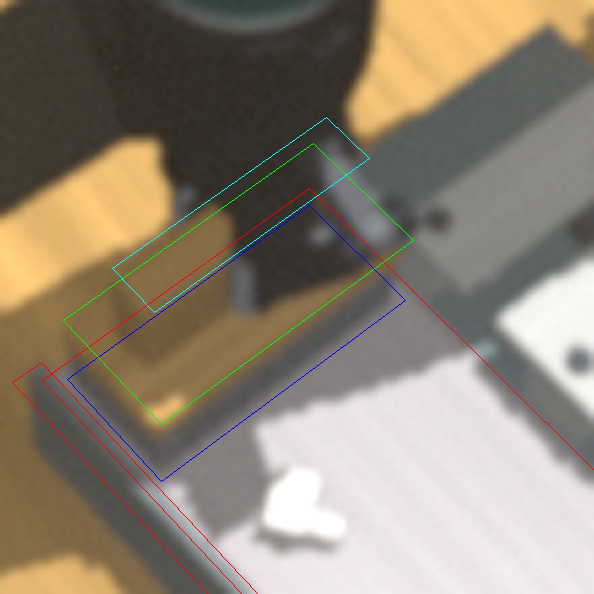

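Call:
{"api": "drive_tool", "payload": {"moves": [[[8,-2,5,0,0],[8,0,4,0,0],[8,0,2,0,0],[8,0,1,0,0],[8,0,0,0,0],[8,0,0,0,0],[8,0,0,0,0],[8,0,0,0,0]]]}}

```text
time_s: 47.6
tcp_pos: [0.6126, -0.0314, 0.0578]
ee_rot: [[0.994, 0.0, -0.111], [0.111, -0.0, 0.994], [0.0, -1.0, -0.0]]
ft_force: [0.1, 0.6, -2.1]
gripper_width: 0.0187
```

Call:
{"api": "drive_tool", "payload": {"moves": [[[8,0,0.7,0,0],[8,0,0,0,0],[8,0,0,5,0],[8,0,0,10,0],[8,0,0,10,0],[8,0,0,10,0],[8,0,0,10,0],[8,0,0,0,0]]]}}

```text
time_s: 48.27
tcp_pos: [0.6069, 0.0159, 0.0571]
ee_rot: [[0.994, -0.0, -0.113], [0.113, 0.001, 0.994], [-0.0, -1.0, 0.001]]
ft_force: [0.4, 0.3, -1.8]
gripper_width: 0.0191
```

```bash
python3 -c "
from h import *
need(jw(60,-155,57));snap('scene','s28')
i=cv2.imread('pics/s28.png')[170:320,280:430]; a=cv2.resize(cv2.convertScaleAbs(i,alpha=1.3),(600,600),interpolation=cv2.INTER_CUBIC)
cv2.imwrite('pics/q28.png',a)
"
```

```text
t 48.27 tcp [606.9  15.9  57.1] F [ 0.4  0.3 -1.8] w 19.1
phi 6.5 turn 0.15 shift now-frame [ -0.   -0.  -47.6] | after-turn frame [  0.1   0.1 -47.6] tilt 0.07
```

View pics/q28.png

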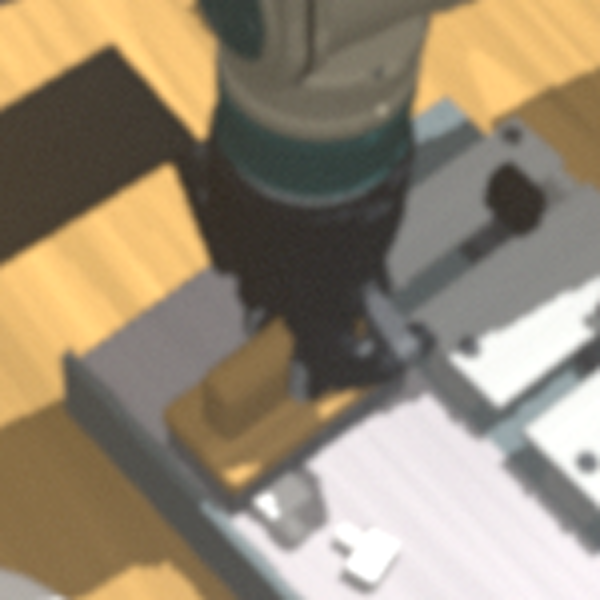

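Call:
{"api": "drive_tool", "payload": {"moves": [[[8,0,0,12,0],[8,0,0,15,0],[8,0,0,15,0],[8,0,0,15,0],[8,0,0,15,0],[8,0,0,15,0],[8,0,0,15,0],[8,0,0,8,0]]]}}

```text
time_s: 48.98
tcp_pos: [0.5948, 0.1251, 0.057]
ee_rot: [[0.994, -0.0, -0.112], [0.112, 0.001, 0.994], [-0.0, -1.0, 0.001]]
ft_force: [-0.1, -0.2, -2.0]
gripper_width: 0.0193
```

```bash
python3 -c "
from h import *
need(jw(60,178,57));snap('scene','s29')
i=cv2.imread('pics/s29.png')[200:400,300:500]; a=cv2.resize(cv2.convertScaleAbs(i,alpha=1.3),(600,600),interpolation=cv2.INTER_CUBIC)
cv2.imwrite('pics/q29.png',a)
"
```

```text
t 48.98 tcp [594.8 125.1  57. ] F [-0.1 -0.2 -2. ] w 19.3
phi 6.45 turn 0.1 shift now-frame [4.000e-01 1.000e-01 1.756e+02] | after-turn frame [  0.    0.  175.6] tilt 0.03
```

View pics/q29.png

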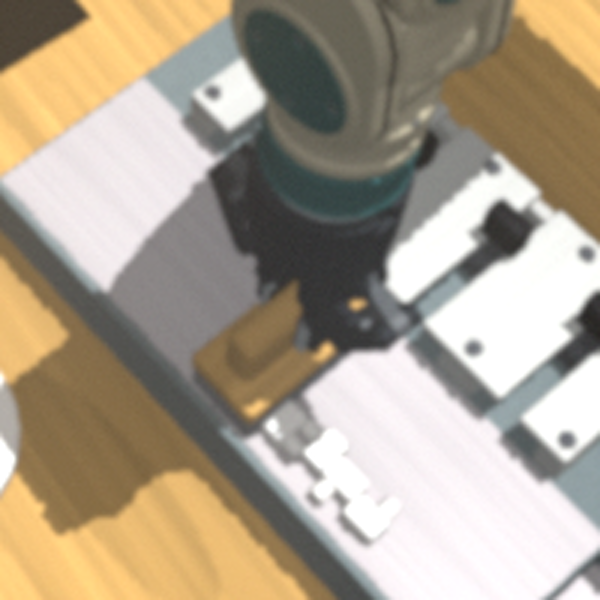

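Call:
{"api": "drive_tool", "payload": {"moves": [[[8,0,0,10,0],[8,0,0,12,0],[8,0,0,12,0],[8,0,0,12,0],[8,0,0,12,0],[8,0,0,12,0],[8,0,0,10,0],[8,0,0,5,0]]]}}

```text
time_s: 49.7
tcp_pos: [0.5856, 0.2088, 0.057]
ee_rot: [[0.994, -0.0, -0.112], [0.112, 0.0, 0.994], [0.0, -1.0, 0.0]]
ft_force: [-0.2, -0.7, -0.5]
gripper_width: 0.0189
```

```bash
python3 -c "
from h import *
need(jw(60,178,57));snap('scene','s30')
i=cv2.imread('pics/s30.png')[260:480,340:560]; a=cv2.resize(cv2.convertScaleAbs(i,alpha=1.3),(600,600),interpolation=cv2.INTER_CUBIC)
cv2.imwrite('pics/q30.png',a)
"
```

```text
t 49.7 tcp [585.6 208.8  57. ] F [-0.2 -0.7 -0.5] w 18.9
phi 6.42 turn 0.07 shift now-frame [ 0.   0.  91.3] | after-turn frame [-0.1  0.  91.3] tilt 0.02
```

View pics/q30.png

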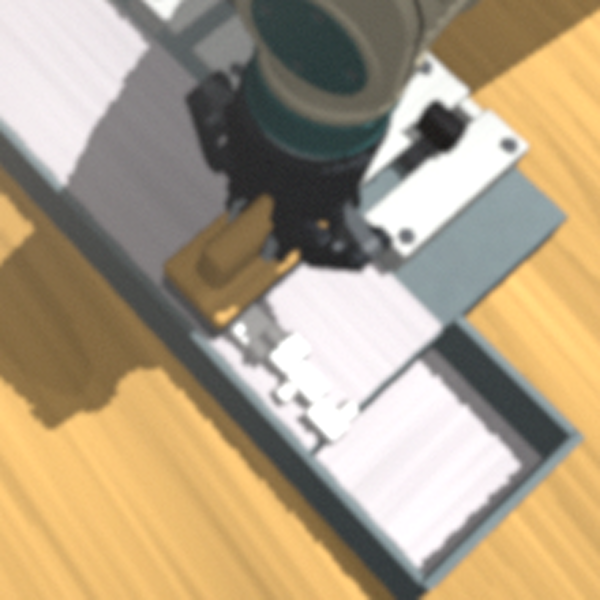

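Call:
{"api": "drive_tool", "payload": {"moves": [[[8,0,0,8,0],[8,0,0,12,0],[8,0,0,12,0],[8,0,0,12,0],[8,0,0,12,0],[8,0,0,12,0],[8,0,0,12,0],[8,0,0,12,0]]]}}

```text
time_s: 50.42
tcp_pos: [0.5755, 0.3, 0.057]
ee_rot: [[0.994, 0.0, -0.111], [0.111, 0.0, 0.994], [0.0, -1.0, 0.0]]
ft_force: [0.7, 0.3, -1.2]
gripper_width: 0.0191
```

```bash
python3 -c "
from h import *
need(jw(60,178,57));snap('scene','s31')
i=cv2.imread('pics/s31.png')[280:480,380:580]; a=cv2.resize(cv2.convertScaleAbs(i,alpha=1.3),(600,600),interpolation=cv2.INTER_CUBIC)
cv2.imwrite('pics/q31.png',a)
"
```

```text
t 50.42 tcp [575.5 300.   57. ] F [ 0.7  0.3 -1.2] w 19.1
phi 6.37 turn 0.02 shift now-frame [-0.1  0.  -0.4] | after-turn frame [-0.1  0.  -0.4] tilt 0.01
```

View pics/q31.png

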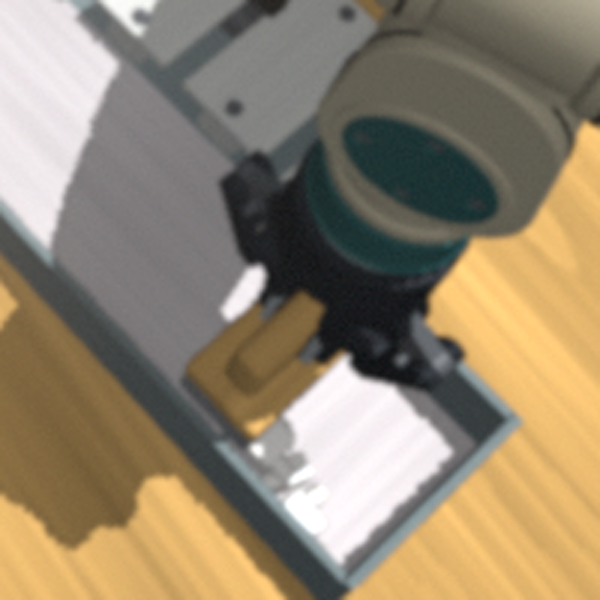

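Call:
{"api": "drive_tool", "payload": {"moves": [[[8,0,0,6,0],[8,0,0,4,0],[8,0,0,0,0],[8,0,-5,0,0],[8,0,-20,-10,0],[8,0,-30,-30,0],[8,0,0,-40,0],[8,0,0,-40,0]]]}}

```text
time_s: 51.13
tcp_pos: [0.5902, 0.1892, 0.1147]
ee_rot: [[0.994, 0.006, -0.112], [0.112, 0.001, 0.994], [0.006, -1.0, 0.0]]
ft_force: [1.2, 0.1, -1.5]
gripper_width: 0.0191
```

Call:
{"api": "drive_tool", "payload": {"moves": [[[8,0,0,-40,0],[8,0,0,-40,0],[8,0,0,-40,0],[8,0,0,-40,0],[8,0,0,-30,0],[8,0,0,-15,0],[8,0,0,0,0],[8,0,0,0,0]]]}}

```text
time_s: 51.8
tcp_pos: [0.6103, -0.0147, 0.1116]
ee_rot: [[0.994, -0.0, -0.109], [0.109, 0.001, 0.994], [-0.0, -1.0, 0.001]]
ft_force: [-0.6, 0.8, -1.0]
gripper_width: 0.0191
```

```bash
python3 -c "
from h import *
need((.608,-.181,.06),3);snap('scene','s32');snap('top','t32')
i=cv2.imread('pics/s32.png')[220:480,330:580]; a=cv2.resize(cv2.convertScaleAbs(i,alpha=1.2),None,fx=2.2,fy=2.2,interpolation=cv2.INTER_CUBIC)
cv2.imwrite('pics/q32.png',a)
for c in('scene','top'):
 print('scr',[(np.round(tf(np.linalg.inv(J),np.array(d['location']))[0]*1000),round(d['conf'],2)) for d in finder.tip_of(c,'scrap1')])
"
```

```text
t 51.8 tcp [610.3 -14.7 111.6] F [-0.6  0.8 -1. ] w 19.1
phi 6.23 turn 3.23 shift now-frame [ -20.4   51.5 -165.1] | after-turn frame [ -11.    51.6 -166. ] tilt 0.05
scr [(array([105., 243.,  12.]), 0.72), (array([ 94., 205.,  32.]), 0.71), (array([ 87., 223.,  18.]), 0.51), (array([ 84., 206.,  16.]), 0.42)]
scr [(array([103., 240.,  10.]), 0.68), (array([ 78., 205.,  12.]), 0.63), (array([ 93., 226.,  18.]), 0.56), (array([ 93., 206.,  29.]), 0.48)]
```

View pics/q32.png

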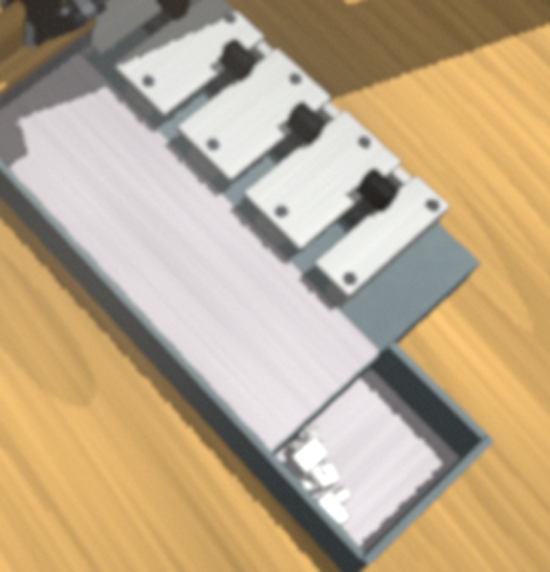

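View pics/t32.png

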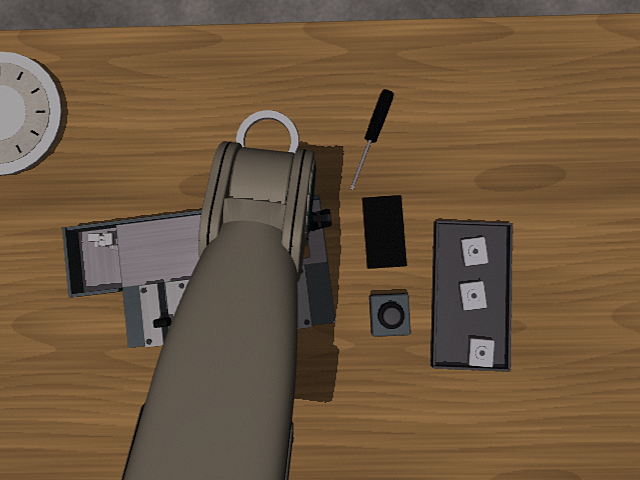

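```bash
python3 -c "
from h import *
for c in('scene','top'):
 print('cov',[(np.round(tf(np.linalg.inv(TR),np.array(d['location']))[0]*1000),round(d['conf'],2)) for d in finder.tip_of(c,'cover1')])
print(tf(np.linalg.inv(TR),back('top',(482,352),.023))*1000)
i=cv2.imread('pics/t32.png')[210:380,420:520]; a=cv2.resize(cv2.convertScaleAbs(i,alpha=1.2),None,fx=3.5,fy=3.5,interpolation=cv2.INTER_CUBIC)
b=cv2.resize(cv2.imread('pics/s32.png')[70:200,220:390],None,fx=2.5,fy=2.5,interpolation=cv2.INTER_CUBIC); b=np.pad(b,((0,a.shape[0]-b.shape[0]),(0,0),(0,0)))
cv2.imwrite('pics/q33.png',np.hstack([a,b]))
"
```

```text
cov [(array([78.,  1., 12.]), 0.93), (array([-1., -1., 13.]), 0.61), (array([ 18., 454.,   1.]), 0.51)]
cov [(array([79., -2., 15.]), 0.63)]
[[-103.2616664   -15.62922186   23.        ]]
```

View pics/q33.png

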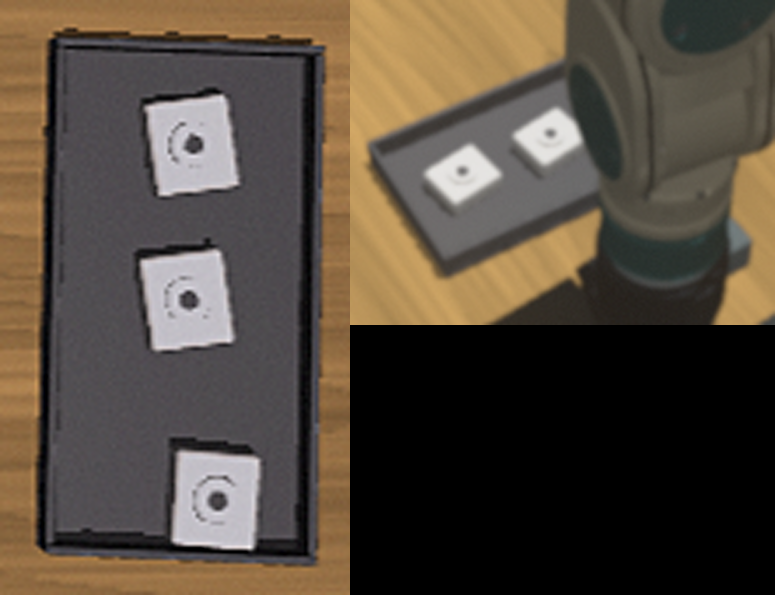

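Call:
{"api": "drive_tool", "payload": {"moves": [[[8,0,0,0,3.4],[8,0,0,0,3.4],[8,0,0,-20,0],[8,-1,0,-33,0],[8,-1,0,-35,0],[8,-1,0,-35,0],[8,0,0,-28,0],[8,0,0,-12,0]]]}}

```text
time_s: 52.77
tcp_pos: [0.6065, -0.1798, 0.1117]
ee_rot: [[1.0, 0.001, 0.01], [-0.01, -0.002, 1.0], [0.001, -1.0, -0.002]]
ft_force: [1.2, 0.3, -0.9]
gripper_width: 0.0189
```

Call:
{"api": "drive_tool", "payload": {"moves": [[[8,0,0,0,0],[8,0,20,0,0],[8,0,30,0,0],[8,0,20,0,0],[8,0,0,0,0],[8,0,0,0,0],[8,0,0,0,0],[8,0,0,0,0]]]}}

```text
time_s: 53.43
tcp_pos: [0.6081, -0.1769, 0.0436]
ee_rot: [[1.0, 0.003, 0.007], [-0.007, -0.001, 1.0], [0.003, -1.0, -0.001]]
ft_force: [0.4, 0.2, -0.9]
gripper_width: 0.019
```

```bash
python3 -c "
from h import *
need((.608,-.180,.0205),-.5);snap('scene','s34')
i=cv2.imread('pics/s34.png')[80:260,220:400]; a=cv2.resize(cv2.convertScaleAbs(i,alpha=1.2),(600,600),interpolation=cv2.INTER_CUBIC)
cv2.imwrite('pics/q34.png',a)
"
```

```text
t 53.43 tcp [ 608.1 -176.9   43.6] F [ 0.4  0.2 -0.9] w 19.0
phi -0.4 turn 0.1 shift now-frame [-0.2 23.1 -3.1] | after-turn frame [-0.1 23.1 -3.1] tilt 0.21
```

View pics/q34.png

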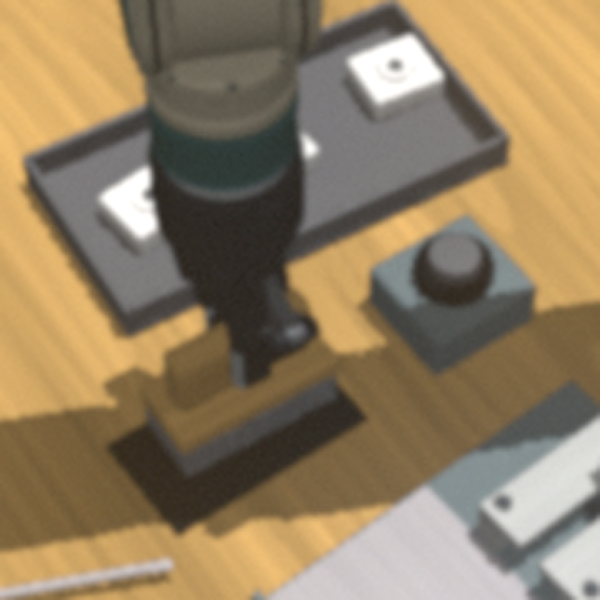

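Call:
{"api": "drive_tool", "payload": {"moves": [[[8,0,8,-2,0],[8,0,7,-1,0],[8,0,4,0,0],[8,0,2,0,0],[8,0,1,0,0],[8,0,1,0,0],[8,0,0,0,0],[8,0,0,0,0]]]}}

```text
time_s: 54.15
tcp_pos: [0.6054, -0.18, 0.0199]
ee_rot: [[1.0, -0.001, 0.008], [-0.008, 0.0, 1.0], [-0.001, -1.0, 0.0]]
ft_force: [-6.0, 1.5, 9.3]
gripper_width: 0.0187
```

Call:
{"api": "drive_tool", "payload": {"moves": [[[20,0,0,0,0],[30,0,0,0,0],[46,0,0,0,0],[46,0,0,0,0],[46,0,0,0,0],[46,0,0,0,0],[46,0,-5,0,0],[46,0,-10,0,0]]]}}

```text
time_s: 54.82
tcp_pos: [0.6048, -0.1794, 0.0325]
ee_rot: [[1.0, -0.003, 0.008], [-0.008, 0.001, 1.0], [-0.003, -1.0, 0.001]]
ft_force: [0.2, 0.2, -0.9]
gripper_width: 0.046
```

Call:
{"api": "drive_tool", "payload": {"moves": [[[46,0,-30,0,0],[46,0,-35,0,0],[46,0,-35,0,0],[46,0,0,0,0],[0,0,0,0,0],[0,0,0,0,0],[0,0,0,0,0],[0,0,0,0,0]]]}}

```text
time_s: 55.48
tcp_pos: [0.6048, -0.1794, 0.1317]
ee_rot: [[1.0, -0.003, 0.008], [-0.008, 0.001, 1.0], [-0.003, -1.0, 0.001]]
ft_force: [-1.1, 0.1, 0.0]
gripper_width: 0.0005
```

```bash
python3 -c "
from h import *
need((.457,-.1845,.1),-.5);snap('scene','s35')
i=cv2.imread('pics/s35.png')[80:260,220:400]; a=cv2.resize(cv2.convertScaleAbs(i,alpha=1.2),(600,600),interpolation=cv2.INTER_CUBIC)
cv2.imwrite('pics/q35.png',a)
for n in('brush','mat','start_top','cover1'): print(n,[(np.round(np.array(d['location'])*1000),round(d['conf'],2)) for d in finder.tip_of('scene',n)])
"
```

```text
t 55.48 tcp [ 604.8 -179.4  131.7] F [-1.1  0.1  0. ] w 0.5
phi -0.45 turn 0.05 shift now-frame [-147.6   32.2   -6.3] | after-turn frame [-147.7   31.7   -6.4] tilt 0.2
brush [(array([ 606., -180.,    4.]), 0.61)]
mat [(array([ 606., -182.,    0.]), 0.72), (array([471.,  69.,  99.]), 0.64)]
start_top [(array([ 461., -186.,   56.]), 0.56)]
cover1 [(array([ 387., -350.,   16.]), 0.84), (array([ 568., -340.,   12.]), 0.73), (array([598., 334.,  14.]), 0.61), (array([ 492., -337.,   12.]), 0.41)]
```

View pics/q35.png

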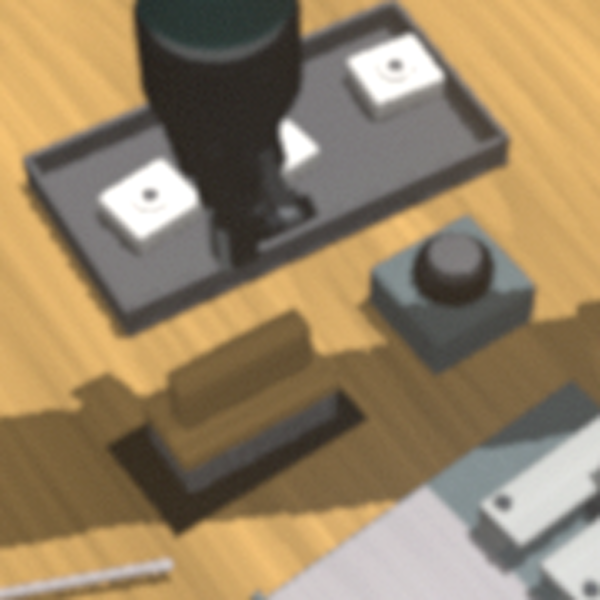

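Call:
{"api": "drive_tool", "payload": {"moves": [[[0,-20,0,-1,0],[0,-35,0,-2,0],[0,-38,0,-1,0],[0,-35,0,-1,0],[0,-18,0,-1,0],[0,0,30,0,0],[0,0,35,0,0],[0,0,15,0,0]]]}}

```text
time_s: 56.4
tcp_pos: [0.4576, -0.1837, 0.0506]
ee_rot: [[1.0, -0.003, 0.009], [-0.009, 0.002, 1.0], [-0.003, -1.0, 0.002]]
ft_force: [-0.3, 0.2, -0.8]
gripper_width: -0.0
```

```bash
python3 -c "
from h import *
need((.457,-.1845,.02),-.5);snap('scene','s36');snap('top','t36')
i=cv2.imread('pics/s36.png')[100:220,280:400]; a=cv2.resize(cv2.convertScaleAbs(i,alpha=1.2),(450,450),interpolation=cv2.INTER_CUBIC)
b=cv2.resize(cv2.imread('pics/t36.png')[200:390,340:530],(350,350)); b=np.pad(b,((0,100),(0,0),(0,0)))
cv2.imwrite('pics/q36.png',np.hstack([a,b]))
"
```

```text
t 56.4 tcp [ 457.6 -183.7   50.6] F [-0.3  0.2 -0.8] w -0.0
phi -0.49 turn 0.01 shift now-frame [-0.5 30.6 -0.8] | after-turn frame [-0.6 30.6 -0.8] tilt 0.21
```

View pics/q36.png

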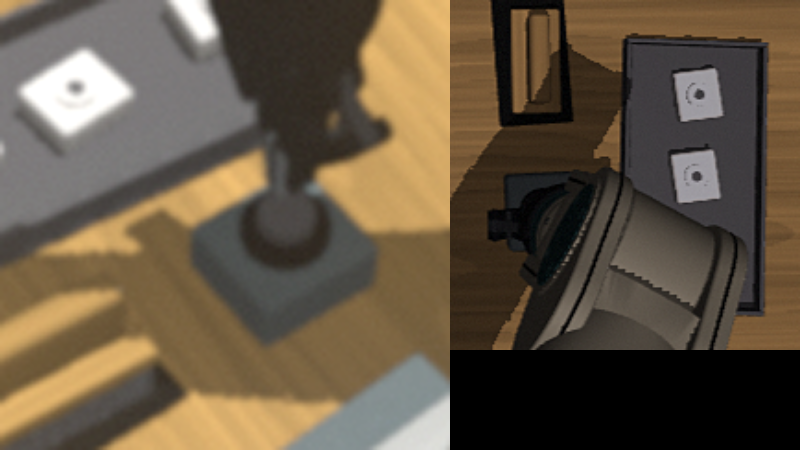

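Call:
{"api": "drive_tool", "payload": {"moves": [[[0,0,10,-1,0],[0,0,6,0,0],[0,0,4,0,0],[0,0,2,0,0],[0,0,2,0,0],[0,0,2,0,0],[0,0,0,0,0],[0,0,0,0,0]]]}}

```text
time_s: 57.17
tcp_pos: [0.4607, -0.1861, 0.028]
ee_rot: [[1.0, 0.001, 0.008], [-0.008, -0.001, 1.0], [0.001, -1.0, -0.001]]
ft_force: [-0.3, 0.2, 1.3]
gripper_width: -0.0001
```

Call:
{"api": "drive_tool", "payload": {"moves": [[[0,0,1,0,0],[0,0,1,0,0],[0,0,1,0,0],[0,0,0,0,0],[0,0,0,0,0],[0,0,0,0,0],[0,0,0,0,0],[0,0,0,0,0]]]}}

```text
time_s: 57.83
tcp_pos: [0.4607, -0.1861, 0.0248]
ee_rot: [[1.0, 0.001, 0.008], [-0.008, -0.0, 1.0], [0.001, -1.0, -0.0]]
ft_force: [1.7, 0.4, 3.4]
gripper_width: 0.0
```

Contact near 28; press on.

Call:
{"api": "drive_tool", "payload": {"moves": [[[0,0,1,0,0],[0,0,1,0,0],[0,0,1,0,0],[0,0,1,0,0],[0,0,0,0,0],[0,0,0,0,0],[0,0,0,0,0],[0,0,0,0,0]]]}}

```text
time_s: 58.5
tcp_pos: [0.4607, -0.1861, 0.0222]
ee_rot: [[1.0, 0.001, 0.008], [-0.008, -0.001, 1.0], [0.001, -1.0, -0.001]]
ft_force: [-2.6, 1.3, 15.9]
gripper_width: -0.0
```

Call:
{"api": "drive_tool", "payload": {"moves": [[[0,0,1,0,0],[0,0,1,0,0],[0,0,0,0,0],[0,0,0,0,0],[0,0,0,0,0],[0,0,0,0,0],[0,0,0,0,0],[0,0,0,0,0]]]}}

```text
time_s: 59.17
tcp_pos: [0.4609, -0.1862, 0.022]
ee_rot: [[1.0, 0.001, 0.008], [-0.008, -0.001, 1.0], [0.001, -1.0, -0.001]]
ft_force: [-6.1, 3.9, 29.2]
gripper_width: -0.0003
```

Call:
{"api": "drive_tool", "payload": {"moves": [[[0,0,-10,0,0],[0,0,-25,0,0],[0,0,-35,0,0],[0,0,-35,0,0],[0,0,-30,10,0],[0,-5,0,25,0],[0,-8,0,35,0],[0,-8,0,35,0]]]}}

```text
time_s: 59.83
tcp_pos: [0.439, -0.08, 0.1532]
ee_rot: [[1.0, -0.001, 0.01], [-0.01, 0.0, 1.0], [-0.001, -1.0, 0.0]]
ft_force: [0.0, 1.0, -0.3]
gripper_width: -0.0001
```

Call:
{"api": "drive_tool", "payload": {"moves": [[[0,-8,0,35,0],[0,-5,0,20,0],[0,0,0,0,0],[0,0,0,0,0],[0,0,0,0,0],[0,0,0,0,0],[0,0,0,0,0],[0,0,0,0,0]]]}}

```text
time_s: 60.5
tcp_pos: [0.4276, -0.0264, 0.1533]
ee_rot: [[1.0, -0.0, 0.009], [-0.009, -0.0, 1.0], [-0.0, -1.0, -0.0]]
ft_force: [-0.1, 0.3, 0.0]
gripper_width: 0.0002
```

```bash
python3 -c "
from h import *
st();snap('scene','s40');snap('top','t40')
for c in('scene','top'):
 print('cov',[(np.round(tf(np.linalg.inv(TR),np.array(d['location']))[0]*1000),round(d['conf'],2)) for d in finder.tip_of(c,'cover1')])
 print('scr',[(np.round(tf(np.linalg.inv(J),np.array(d['location']))[0]*1000),round(d['conf'],2)) for d in finder.tip_of(c,'scrap1')])
 for n in('brush','start_top','screwdriver'): print(n,[(np.round(np.array(d['location'])*1000),round(d['conf'],2)) for d in finder.tip_of(c,n)])
"
```

```text
t 60.5 tcp [427.6 -26.4 153.3] F [-0.1  0.3  0. ] w 0.2
cov [(array([82.,  0., 14.]), 0.85), (array([-101.,  -19.,   14.]), 0.78), (array([ 0., -2., 13.]), 0.76)]
scr [(array([ 94., 208.,  31.]), 0.73), (array([104., 240.,   8.]), 0.73), (array([ 87., 223.,  15.]), 0.51), (array([ 84., 208.,  15.]), 0.45)]
brush [(array([ 604., -179.,    4.]), 0.79)]
start_top [(array([ 456., -184.,   58.]), 0.56)]
screwdriver [(array([ 786., -159.,   -2.]), 0.93)]
cov [(array([81., -3., 15.]), 0.87), (array([-102.,  -17.,   11.]), 0.71), (array([-2., -3., 11.]), 0.7), (array([ 23., 452.,   2.]), 0.46)]
scr [(array([103., 241.,  11.]), 0.65), (array([ 93., 206.,  33.]), 0.63), (array([ 92., 222.,  19.]), 0.61), (array([ 79., 204.,  11.]), 0.43)]
brush [(array([ 608., -181.,    6.]), 0.87), (array([461., 145.,  99.]), 0.29)]
start_top [(array([ 458., -184.,   55.]), 0.68)]
screwdriver [(array([ 787., -160.,    6.]), 0.57)]
```

View pics/s40.png

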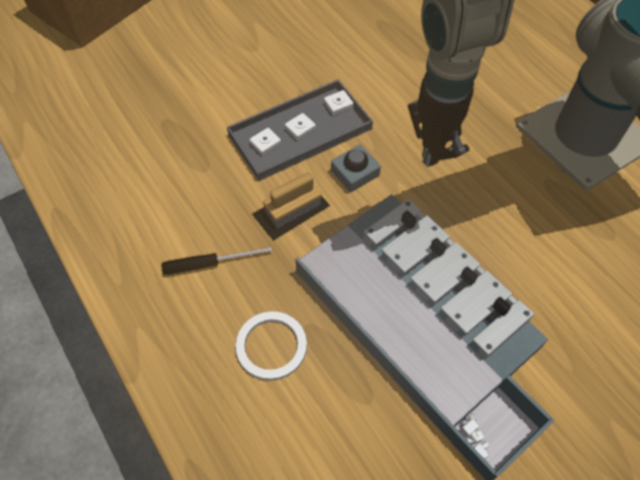

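View pics/t40.png

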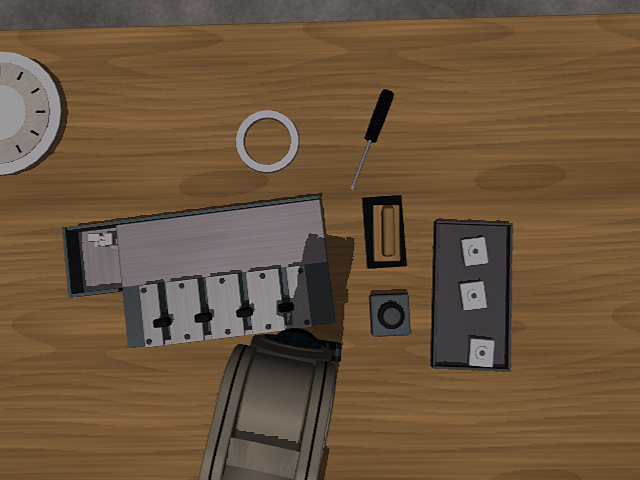

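```bash
python3 -c "
from h import *
print(arm.finish_job()); st()"
```

```text
the job is handed in; nothing more can be done
None
the job is handed in; nothing more can be done
```

The jig is cleared and the job is handed in at about 61 s; the hand-in itself reports no verdict.

**What I did:**
- I pushed out the three covers that were present (nests 1, 2 and 4; nest 3 was empty) with their ejectors and laid them flat in the tray.
- I swept all four scraps into the trough with the brush and stood the brush back on its mat.
- I then pressed the start button to its stop (29 N, about 6 mm of travel) and let it go.

**Last checks, both cameras:**
- **Covers:** they lie flat at about (81, -2), (-1, -2) and (-102, -18) mm in the tray frame, all inside the limits. The third one (from nest 4) was knocked there by itself while I was sweeping; it stayed flat and in bounds, so I left it.
- **Scraps:** all four are in the trough. One rests on the others at about 32 mm, below the 42 mm limit.
- **Brush:** it stands upright about 3 mm from the mat centre.
- **Everything else:** the button is up, the ejectors are back, and the screwdriver and ring have not moved. The arm was clear of everything at hand-in.

**Disagreements and a miss:**
- **Fingertip height:** with the gripper shut, the fingertips sit about 25 mm behind the reported TCP, not 8 mm ahead as described. I set all heights from the pictures and light touches instead.
- **First push missed:** because of that offset, the first push on nest 4's tab passed over it without touching anything, so I pushed it again lower down.

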